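# Bring the last hot can to the pick-up stop and shut the warmer off

### The job

The last drink can on the can warmer is hot: pick up the wooden paddle and, with it alone, gently roll the can along its lane until it rests against the upright stop at the other end, then lay the paddle flat on the counter. Also lift the clear splash guard, press the red rocker switch to OFF and lower the guard fully again. Leave everything else on the counter where it is.

Things in the scene. Friction and masses are not known exactly. Their poses are not given: they have to be found in the camera images.
- warmer: Counter-top can warmer, 250 x 360 mm, fixed. Origin: centre of its underside, on the counter; x away from the operator, y along the lane to its open loading end, z up; turned by up to 0.25 rad. Operator's side (x -125 to -20 mm): grey control box, top 60 mm up, with the guarded switch and a fixed knob (x -72, y -105, 42 mm wide, top 81 mm up). Far side (x -20 to 125 mm): the lane.
- home (a point): Centre of the can when it rests against the stop, mid-lane: 78 mm above the counter and 33 mm above the lane's flat plate. Axes as the warmer's: roll the can towards -y. The stop, an upright steel plate 50 mm high, has its face 33 mm further on at -y. Wire guides along both sides rise 39 mm above the plate and leave the lane 124 mm clear in width (x).
- lane_mouth (a point): Point over the middle of the lane's open loading end, at can-centre height (78 mm above the counter), 303 mm from home along the warmer's y. Only a lip 6 mm high stands there, so the paddle can enter along the lane.
- can_center (a point): Centre of the brown and cream drink can, 66 mm in diameter, 115 mm long, about 0.36 kg, lying across the lane, its length along this point's x (the warmer's x within a few degrees). It starts 160 to 245 mm from home. It rolls easily, at the speed it is pushed, and stops within a few cm when left. It is hot: the gripper must not touch it.
- paddle_grip (a point): Place to hold the loose wooden paddle (242 mm, 0.10 kg) that lies flat on the counter. x points along it to the blade, z up from its upper face. The handle here is 22 mm wide (y), 15 mm thick; this point is half-way up, 7.5 mm above the flat underside. The blade starts 30 mm ahead (+x); the handle ends 112 mm behind.
- paddle_tip (a point): Middle of the paddle's straight front edge, 130 mm ahead of paddle_grip along its x and 3 mm lower in its z. The blade is 72 mm wide and 9 mm thick; this edge pushes the can.
- guard (a joint): Splash guard over the switch: 0 = closed, about 1.57 = upright, 1.95 = fully open (leaning back from the operator). Its hinge is stiff: it stays at whatever angle it is left, about 1 N at the tab moves it. Starts closed or nearly (under 0.1).
- guard_hinge (a point): Point on the guard's hinge axis, mid-width, 78 mm above the counter; the axis is the warmer's y. The guard is a clear lid 84 mm square, 4 mm thick with a 14 mm skirt; closed, it points from here towards the operator (-x of the warmer).
- guard_tab (a point): Middle of the guard's yellow tab, 102 mm from the hinge axis. The tab is 30 mm wide (warmer's y), 8 mm thick and sticks out 31 mm from the lid (84 to 115 mm from the hinge). Pinch it from above across its width and lead it round the hinge. Closed, it is 78 mm above the counter and overhangs the control box's front by 20 mm.
- rocker (a joint): Red rocker switch under the guard: 0 = ON (front half, nearer the operator, stands up), 0.4 = OFF (front half pressed down). It stays where it is put; about 3 N pressed on the front half turns it.
- rocker_front (a point): Middle of the top of the rocker's front half, 20 mm in front (-x of the warmer) of its pivot; 70 mm above the counter when ON, the pivot 62 mm. Press here straight down by about 7 mm for OFF. The rocker is 60 mm long (x), 34 mm wide and 8 mm thick.
- mug: White mug, 92 mm high, 82 mm wide, origin at the centre of its underside; leave it.
- remote: Grey remote control, 160 x 45 x 18 mm, origin under its centre; leave it.
- calculator: Slate-grey calculator with white keys, 150 x 105 x 20 mm, origin under its centre; leave it.
- jar: Glass sugar jar with steel lid, 105 mm high, 80 mm wide, origin at the centre of its underside; leave it.
- wipes: White pack of wipes, 175 x 90 x 52 mm, origin under its centre; leave it.
- cups: Upside-down stack of paper cups, 128 mm high, 84 mm wide, origin at the centre of its underside; leave it.
Not all that is in view belongs to the job. Leave any orange look-alike of the part that bears can_center alone.

How it is judged:
On the way:
1. the can is rolled on by the paddle held in the gripper (distance of can_center from where it was at the start of the episode above 0.05 m and distance between paddle_tip and can_center below 0.08 m and contact force between the fingers and paddle above 1 N).
At the end, for the whole second after the job is handed in: The can rests against the stop (centre within 16 mm of home), the rocker is OFF (joint above 0.28), the guard is closed (below 0.12 rad), and the paddle lies still and flat on the counter (grip and tip both below 22 mm) (distance between can_center and home below 0.016 m and linear speed of each of can, paddle below 0.02 m/s and value of joint rocker above 0.28 rad and value of joint guard below 0.12 rad and height (world z) of each of paddle_grip, paddle_tip below 0.022 m); the robot touches nothing.
It fails at once if the gripper or arm touches the hot can (contact force between any of the fingers, the arm and can above 0.5 N).
It fails at once if the can is shoved: faster than 0.35 m/s, or pressed by the paddle with more than 35 N (linear speed of can above 0.35 m/s or contact force between paddle and can above 35 N).
It fails at once if the can leaves its lane (lifted more than 20 mm or off the plate) (z of can_center in the frame of home above 0.02 m or z of can_center in the frame of home below -0.02 m).
It fails at once if a bystander is moved by more than 30 mm (distance of any of mug, remote, calculator, jar, wipes, cups from where it was at the start of the episode above 0.03 m).
It also fails if it takes over 72 s, if anything falls off the work surface, if the arm or the gripper's body presses on something with over 40 N, if the wrist force passes 120 N, or if a joint passes its speed limit or range.

### The arm

A 6-joint arm with a two-finger parallel gripper is mounted at the origin on the work surface. World frame = base frame: x ahead of the robot, y to its left, z up, the work surface at z = 0. Lengths are in m, angles in rad, forces in N, time in s.
With the tool pointing down it reaches from about 0.275 to 1 m from the base axis. Payload 8.4 kg.
Tool frame: the origin (TCP) lies midway between the tips of the shut fingers; the grasp point (between the pads) lies 19 mm behind it; z points along the fingers, y is the direction in which the jaws open and shut (so a half turn about z gives the same grasp; the last joint's range is limited). The gripper opens to 85 mm and grips with 20 to 120 N. Pads are 22 mm wide; open, the fingers measure 114 mm over their backs; the gripper's body (76 mm by 85 mm) begins 54 mm behind the grasp point. The pads swing forward as they close: fully open they stand 13 mm farther back than shut.
Start: joints at [1.289, 0.353, 1.633, -0, 1.155, -0.002], TCP at [0.173, 0.601, 0.231] pointing down, gripper open.
Joint ranges: [-2.63, 2.63], [-0.92, 2.1], [0.06, 2.66], [-1.3, 4.44], [0, 2.69], [-3.02, 3.02]. Speed limits (rad/s): [2.22, 2.22, 2.79, 3.14, 3.14, 3.14].

### API

Orientations are given as a rotation vector (axis times angle).
In Python, from cell import sense, camera, camera_params, hand_in gives the robot as it stands.
- The arm moves only by the tool move_arm, never from a script. Its argument "steps" is text: rows parted by semicolons, each of 6 numbers parted by spaces: the shift along the tool's x, y, z in mm, then the turn, a rotation vector about the tool's x, y, z in rad. In form: x y z ax ay az; .... A call has 1 to 8 rows; each row shifts and turns the pose as measured when the row begins, along the tool's axes as they then stand; what a row does not reach is not made up. A row lasts 1/8 s, in which the tool goes at most 62.5 mm and 10.7 degrees, less where a joint would pass 70% of its speed; a pose out of reach is approached as far as the arm can. A call with a gripper value outside its range is refused whole. "fingers" is the finger opening in mm, from 0 to 85.4, set as the call begins (left out, the last holds). The fingers move at their own pace and stop on an object; "grip_force" is the grip in N (left out, the last holds). Time passes only in rows, so rows that do not move let the fingers close. It gives the time, the measured TCP pose, the force and the opening at its end, in the units of the state.
- sense(): the state, without advancing time (a new reading comes with each control period).
- camera(name): name is "side" or "top" or "wrist"; returns (picture, depth): 420x560x3 uint8, red, green, blue; 420x560 float32, m along the optical axis (not along the pixel's ray), 0 where there is no reading.
- camera_params(name): a dict with "fx", "fy", "cx", "cy" (pixels), "k1" (the pictures are not rectified: a ray, as slopes to the right and down, at radius r is drawn at 1 + k1 r^2 times it, then the intrinsics apply), "pose" (4x4, takes a point from camera to world coordinates); the wrist camera has in their place "hand_eye" (4x4, takes a point from camera to tool coordinates, whose origin is the TCP and whose axes are the flange's). Camera axes: x right, y down, z forward; pixel columns grow to the right and rows downward; lengths in m; the calibration is good to about 2 mm. A picture is of the moment at which its call begins: read the wrist's pose just before it. camera_params takes no time and is no camera call.
- hand_in(): hands the job in, once; it reports no verdict.
The state is a dict: "time": time; "joint_pos": joint angles; "qd": joint speeds; "joint_torque": joint torques, N m; "eef_pos": TCP position; "ee_rot": TCP orientation; "force": force on the tool from outside, world axes, zero at the start; "torque": the same for the moment, N m; "gripper_width": opening from 0.0 (shut) to 1.0 (fully open).
Only numpy, scipy, OpenCV 4.12 (cv2) and the standard library are available. Lean on these libraries where they do the work, as an engineer would, in place of code of your own. Each camera call takes 0.05 s, during which the arm holds its last target.

## Working session

There is one attempt and no reset: what is moved stays moved. The work goes in short steps, Python scripts to look and compute and a tool call to move; the robot and the scene stay as the last step left them, time stands still between calls to the robot, and variables do not carry over. Pictures are saved under pics/ and viewed, and the job is handed in when it is done.

Besides the shell and the picture viewer there is one more tool, called after ">>>" as name(argument=value, ...), one argument or row to a line, values as JSON. move_arm: Moves the arm, as the interface text tells. Its arguments: {"type":"object","properties":{"steps":{"type":"string"},"fingers":{"type":"number"},"grip_force":{"type":"number"}},"required":["steps"]}

```bash
ls; mkdir -p pics; cat > h.py <<'E'
import numpy as np, cv2
from cell import sense, camera, camera_params, hand_in
from scipy.spatial.transform import Rotation as R
def save(n,p): cv2.imwrite('pics/'+n+'.png', cv2.cvtColor(p,cv2.COLOR_RGB2BGR))
def pose(name,s=None):
    c=camera_params(name)
    if name!='wrist': return c,np.array(c['pose'])
    s=s or sense(); T=np.eye(4); T[:3,:3]=R.from_rotvec(s['ee_rot']).as_matrix(); T[:3,3]=s['eef_pos']
    return c,T@np.array(c['hand_eye'])
def rays(name,uv,s=None):
    c,T=pose(name,s); uv=np.atleast_2d(np.array(uv,float))
    K=np.array([[c['fx'],0,c['cx']],[0,c['fy'],c['cy']],[0,0,1]])
    n=cv2.undistortPoints(uv[:,None],K,np.array([c['k1'],0,0,0,0.]))[:,0]
    return T, np.c_[n,np.ones(len(n))]
def onplane(name,uv,z,s=None):
    T,d=rays(name,uv,s); w=d@T[:3,:3].T; t=(z-T[2,3])/w[:,2]; return T[:3,3]+w*t[:,None]
def withdepth(name,uv,dep,s=None):
    T,d=rays(name,uv,s); uv=np.atleast_2d(uv).astype(int); z=dep[uv[:,1],uv[:,0]]
    return (d*z[:,None])@T[:3,:3].T+T[:3,3]
E
python3 - <<'E'
from h import *
s=sense(); print(s)
for n in ['top','side','wrist']:
    p,d=camera(n); save(n+'0',p); np.savez('pics/'+n+'0.npz',p=p,d=d); print(n,camera_params(n))
E
```

```text
pics
{'time': 0.0, 'joint_pos': array([ 1.28862647e+00,  3.53671292e-01,  1.63415286e+00,  4.23931992e-06,
        1.15520090e+00, -2.39768725e-03]), 'qd': array([-3.46043737e-06,  2.23972345e-04, -4.90378280e-04,  7.63295659e-04,
       -1.25095812e-03,  4.05347075e-05]), 'joint_torque': array([ 3.16533449e-03, -6.05267000e+01, -3.42073345e+01,  3.25371839e-04,
        9.30694048e-03, -3.93612993e-05]), 'eef_pos': array([0.17244657, 0.60022996, 0.23053922]), 'ee_rot': array([-4.38006952e-01, -3.11069912e+00,  2.22626108e-03]), 'force': array([-0.20216396, -0.01910869, -0.15044714]), 'torque': array([-0.02673488,  0.05959233, -0.04349627]), 'gripper_width': 1.00356190275686}
top {'fx': 382.94020514325223, 'fy': 382.94020514325223, 'cx': 286.84231001789135, 'cy': 202.9245255372147, 'k1': 0.0009426240509813462, 'pose': array([[-0.02098644, -0.99879087,  0.04445645,  0.49134553],
       [-0.99968648,  0.02035633, -0.01457932,  0.04325098],
       [ 0.01365672, -0.04474848, -0.99890493,  1.18053742],
       [ 0.        ,  0.        ,  0.        ,  1.        ]])}
side {'fx': 413.174302230
[... 157 characters left out ...]
8097239,  0.44259565],
       [-0.09806812, -0.55086448,  0.82881299, -1.15362879],
       [-0.00126097, -0.83275801, -0.55363571,  0.88241242],
       [ 0.        ,  0.        ,  0.        ,  1.        ]])}
wrist {'fx': 316.64339906226843, 'fy': 316.64339906226843, 'cx': 282.1577665993036, 'cy': 215.92690289871436, 'k1': 0.0021588396216875513, 'hand_eye': array([[-2.20458296e-04, -9.59462809e-01, -2.81835180e-01,
         7.04070974e-02],
       [ 9.99998870e-01, -6.30649396e-04,  1.36472173e-03,
         7.16627854e-04],
       [-1.48713893e-03, -2.81834561e-01,  9.59461864e-01,
        -1.42498865e-01],
       [ 0.00000000e+00,  0.00000000e+00,  0.00000000e+00,
         1.00000000e+00]])}
```

View pics/top0.png

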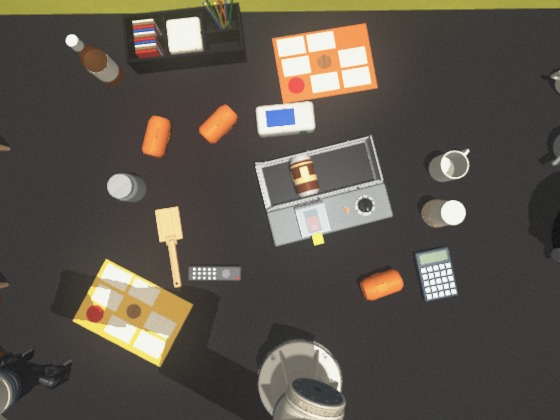

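View pics/side0.png

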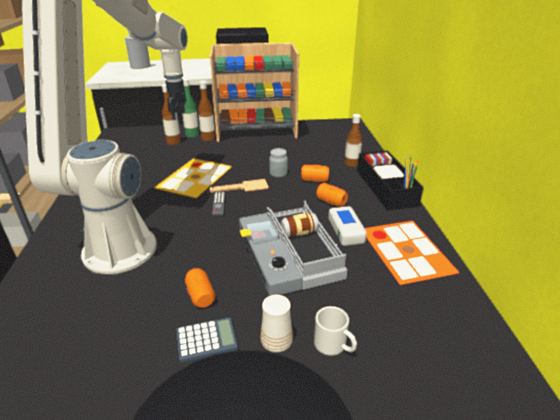

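View pics/wrist0.png

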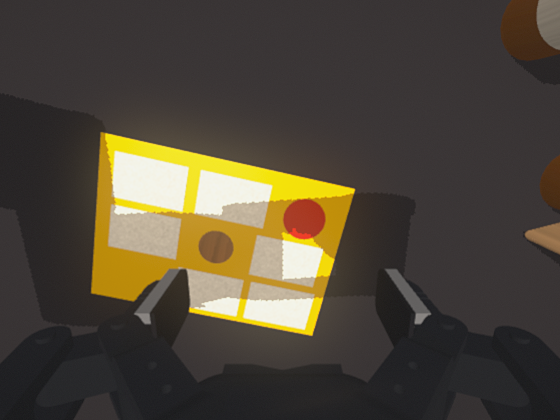

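Top view: brown/cream can at (304,175) in the lane. The other cans (156,136), (218,124), (381,285) are orange look-alikes. Paddle at (168,225)–(177,285), warmer centred near (323,190), and guard with yellow tab at (318,239).

```bash
python3 - <<'E'
from h import *
z=np.load('pics/top0.npz'); p=z['p']
a=cv2.resize(p[130:250,245:400],None,fx=5,fy=5,interpolation=cv2.INTER_CUBIC); save('c1',a)
b=cv2.resize(p[195:300,140:250],None,fx=5,fy=5,interpolation=cv2.INTER_CUBIC); save('c2',b)
q=np.load('pics/side0.npz')['p']
b=cv2.resize(q[195:295,230:360],None,fx=6,fy=6,interpolation=cv2.INTER_CUBIC); save('c3',b)
E
```

```text
(no output)
```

View pics/c1.png

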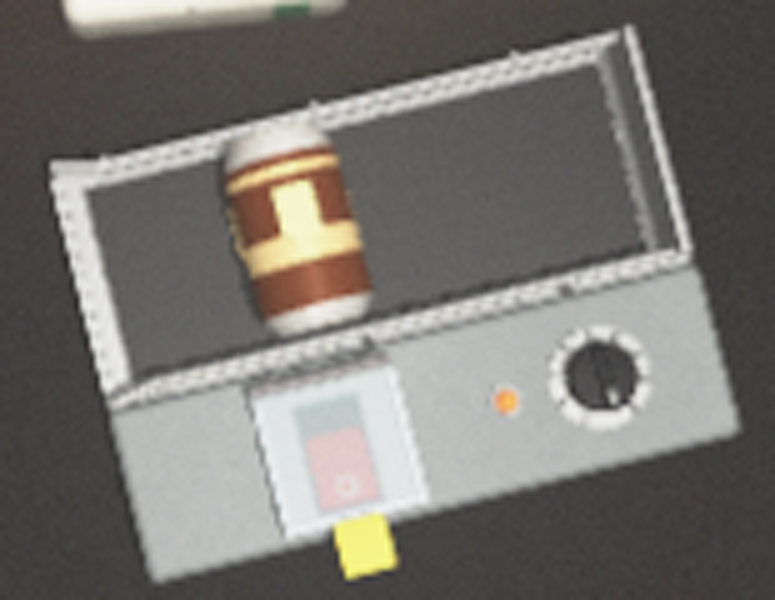

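View pics/c2.png

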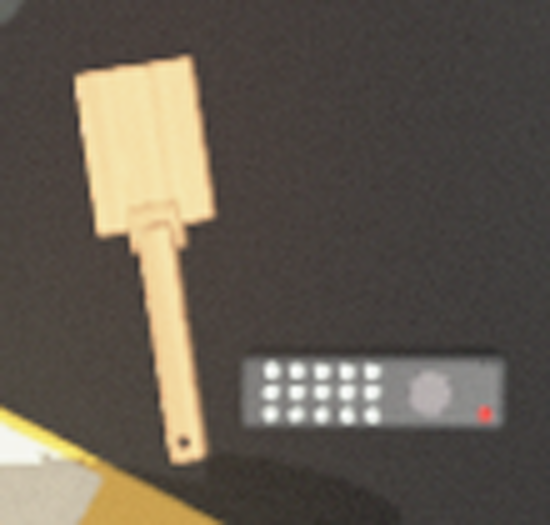

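View pics/c3.png

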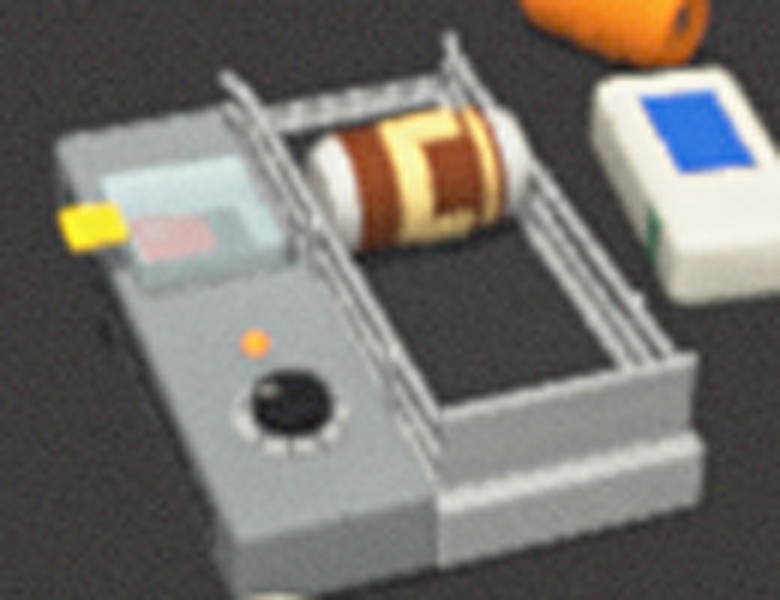

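```bash
cat > m.py <<'E'
from h import *
def c(o,pts): return (np.array(pts,float)+.5)/5-.5+np.array(o)
o=(245,130)
F=onplane('top',c(o,[(155,580),(740,432)]),.06); print('front corners',F.round(4))
yv=F[0]-F[1]; L=np.linalg.norm(yv); yv/=L; print('len',L)
st=onplane('top',c(o,[(630,28),(690,252)]),.095); print('stop top',st.round(4), np.linalg.norm(st[0]-st[1]))
th=np.arctan2(-yv[0],yv[1]); print('yaw',th)
xd=st[0]-st[1]; print('yaw from stop', np.arctan2(xd[1],xd[0]))
th=(th) 
x=np.array([np.cos(th),np.sin(th),0]); y=np.array([-np.sin(th),np.cos(th),0])
O=F.mean(0)+.125*x; O[2]=0; print('warmer',O)
def W(p): d=np.atleast_2d(p)-O; return np.c_[d@x,d@y,d[:,2]]
print('stop in W',W(st).round(4))
print('knob', W(onplane('top',c(o,[(600,375)]),.081)).round(4))
print('tab', W(onplane('top',c(o,[(334,520),(385,514),(398,565),(348,578)]),.082)).round(4))
print('lip', W(onplane('top',c(o,[(52,162),(118,405),(85,185),(130,385)]),.051)).round(4))
print('can ends', W(onplane('top',c(o,[(265,133),(325,325)]),.078+.0)).round(4))
print('can sides', W(onplane('top',c(o,[(222,165),(335,140),(255,310),(372,295)]),.078+.0)).round(4))
print('rocker', W(onplane('top',c(o,[(347,487),(305,410),(367,402),(320,512),(382,498)]),.068)).round(4))
o2=(140,195)
t=onplane('top',c(o2,[(75,73),(192,57)]),.0095); e=onplane('top',c(o2,[(188,462)]),.015)
tip=t.mean(0); print('tip',tip,'w',np.linalg.norm(t[0]-t[1]),'end',e,'len',np.linalg.norm((tip-e)[0,:2]))
d=(tip-e[0])[:2]; print('yaw',np.arctan2(d[1],d[0])); d/=np.linalg.norm(d); print('grip',tip[:2]-.13*d)
E
python3 m.py
```

```text
front corners [[ 0.4174  0.0623  0.06  ]
 [ 0.4965 -0.2827  0.06  ]]
len 0.3539333676179786
stop top [[ 0.7292 -0.2169  0.095 ]
 [ 0.5996 -0.2473  0.095 ]] 0.13313656976274885
yaw 0.22517681945153875
yaw from stop 0.23029089290573945
warmer [ 0.57880352 -0.08232872  0.        ]
stop in W [[ 0.1166 -0.1648  0.095 ]
 [-0.0166 -0.1655  0.095 ]]
knob [[-0.0723 -0.1008  0.081 ]]
tab [[-0.1155  0.0686  0.082 ]
 [-0.1193  0.0394  0.082 ]
 [-0.1494  0.0394  0.082 ]
 [-0.1496  0.069   0.082 ]]
lip [[ 0.1288  0.1766  0.051 ]
 [-0.0205  0.1735  0.051 ]
 [ 0.1108  0.1609  0.051 ]
 [-0.0108  0.1638  0.051 ]]
can ends [[ 0.111   0.052   0.078 ]
 [-0.0056  0.0457  0.078 ]]
can sides [[0.0989 0.0807 0.078 ]
 [0.0972 0.0136 0.078 ]
 [0.0126 0.0828 0.078 ]
 [0.0046 0.015  0.078 ]]
rocker [[-0.0996  0.0556  0.068 ]
 [-0.0503  0.0683  0.068 ]
 [-0.0546  0.0321  0.068 ]
 [-0.1098  0.0744  0.068 ]
 [-0.1107  0.0375  0.068 ]]
tip [0.53669449 0.39360326 0.0095    ] w 0.07150725836281363 end [[0.29706325 0.36101845 0.015     ]] len 0.24183651299233105
yaw 0.13515004088854252
grip [0.40787994 0.37608719]
```

```bash
cat >> h.py <<'E'
def Rdown(jaw,tilt=0.,axis=None):
    y=np.array([np.cos(jaw),np.sin(jaw),0]); z=np.array([0,0,-1.]); M=np.c_[np.cross(y,z),y,z]
    if tilt: M=R.from_rotvec(np.array(axis)*tilt).as_matrix()@M
    return M
def plan(p,M,n,s=None,mid=True):
    s=s or sense(); p0=np.array(s['eef_pos']); r0=R.from_rotvec(s['ee_rot']); r1=R.from_matrix(M)
    rel=(r0.inv()*r1).as_rotvec(); rows=[]
    pa,ra=p0,r0
    for k in range(1,n+1):
        pb=p0+(np.array(p)-p0)*k/n; rb=r0*R.from_rotvec(rel*k/n)
        t=ra.inv().apply(pb-pa)*1000; w=(ra.inv()*rb).as_rotvec(); rows.append(' '.join('%.0f'%v for v in t)+' '+' '.join('%.3f'%v for v in w)); pa,ra=pb,rb
    print('dist/row mm %.1f'%(np.linalg.norm(np.array(p)-p0)*1000/n),'rot/row %.3f'%(np.linalg.norm(rel)/n)); print('; '.join(rows))
def st():
    s=sense(); M=R.from_rotvec(s['ee_rot']).as_matrix(); print('t',round(s['time'],2),'p',np.round(s['eef_pos'],4),'jaw',round(np.arctan2(M[1,1],M[0,1]),3),'z',M[:,2].round(3),'q',np.round(s['joint_pos'],2),'F',np.round(s['force'],1),'w',round(s['gripper_width']*85.4,1)); return s
E
python3 - <<'E'
from h import *
z=np.load('pics/top0.npz'); print('tab',withdepth('top',[(318,239),(316,237),(320,241)],z['d']).round(3))
print('can',withdepth('top',[(304,175)],z['d']).round(3),'grip',withdepth('top',[(172,243)],z['d']).round(3))
plan([.408,.376,.10],Rdown(1.706),7)
E
```

```text
tab [[ 0.435 -0.059  0.087]
 [ 0.441 -0.054  0.087]
 [ 0.43  -0.065  0.087]]
can [[ 0.616 -0.022  0.114]] grip [[0.429 0.375 0.018]]
dist/row mm 50.1 rot/row 0.059
-41 -21 19 -0.000 -0.000 -0.059; -40 -24 19 -0.000 -0.000 -0.059; -38 -26 19 -0.000 -0.000 -0.059; -37 -28 19 -0.000 -0.000 -0.059; -35 -31 19 -0.000 -0.000 -0.059; -33 -33 19 -0.000 -0.000 -0.059; -31 -35 19 -0.000 -0.000 -0.059
```

>>> move_arm(
  steps="-41 -21 19 0 0 -0.06; -40 -24 19 0 0 -0.06; -38 -26 19 0 0 -0.06; -37 -28 19 0 0 -0.06; -35 -31 19 0 0 -0.06; -33 -33 19 0 0 -0.06; -31 -35 19 0 0 -0.06; 0 0 0 0 0 0",
  fingers=60,
  grip_force=60,
)

```text
time: 1.15
eef_pos: [0.4157, 0.3719, 0.0927]
ee_rot: [0.246, -3.131, -0.001]
force: [-0.0, 0.3, 0.8]
gripper_width: 0.704
```

```bash
python3 - <<'E'
from h import *
s=st(); p,d=camera('wrist'); save('w1',p); plan([.408,.376,.004],Rdown(1.706),4,s)
# where grip should project
E
```

```text
t 1.15 p [0.4157 0.3719 0.0927] jaw 1.728 z [-0.001  0.    -1.   ] q [ 0.73  0.42  1.89  0.    0.83 -1.  ] F [-0.   0.3  0.8] w 60.1
dist/row mm 22.3 rot/row 0.005
2 1 22 0.000 -0.000 0.005; 2 1 22 0.000 -0.000 0.005; 2 1 22 0.000 -0.000 0.005; 2 1 22 0.000 -0.000 0.005
```

View pics/w1.png

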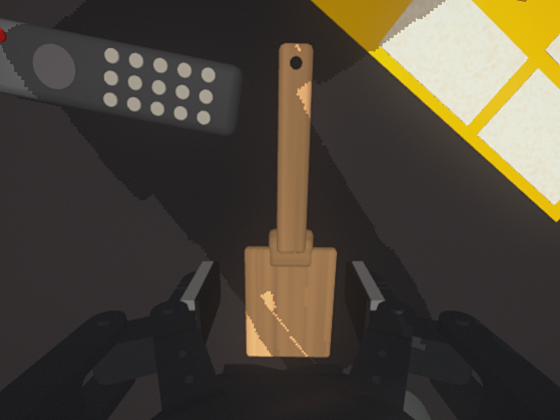

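The paddle fills the wrist view centre, handle end at (296,45), front edge (247,356)–(329,357). I'll cross-check the grip point with it.

```bash
python3 - <<'E'
from h import *
s=sense()
t=onplane('wrist',[(247,356),(330,357)],.0095,s); e=onplane('wrist',[(296,44)],.015,s)[0]
tip=t.mean(0); d=(tip-e)[:2]; L=np.linalg.norm(d); print(t,e,np.linalg.norm(t[0]-t[1]),L,np.arctan2(d[1],d[0])); d/=L
g=tip[:2]-.13*d; print('grip',g, e[:2]+.112*d)
E
```

```text
[[0.53957151 0.36295371 0.0095    ]
 [0.52967059 0.43339973 0.0095    ]] [0.29755396 0.36401923 0.015     ] 0.0711383911126127 0.2395152149207163 0.14309879691573155
grip [0.4059498 0.3796373] [0.40840919 0.37999166]
```

```bash
python3 - <<'E'
from h import *
plan([.407,.378,.004],Rdown(1.711),4)
E
```

```text
dist/row mm 22.5 rot/row 0.004
2 1 22 0.000 -0.000 0.004; 2 1 22 0.000 -0.000 0.004; 2 1 22 0.000 -0.000 0.004; 2 1 22 0.000 -0.000 0.004
```

>>> move_arm(
  steps="2 2 22 0 0 0.005; 2 2 22 0 0 0.005; 2 1 22 0 0 0.005; 2 0 13 0 0 0; 0 0 0 0 0 0",
)

```text
time: 1.82
eef_pos: [0.4048, 0.3825, 0.015]
ee_rot: [-0.223, 3.131, 0.008]
force: [0.1, 1.0, 0.2]
gripper_width: 0.701
```

```bash
python3 - <<'E'
from h import *
s=st()
plan([.407,.378,.004],Rdown(1.711),1)
E
```

```text
t 1.82 p [0.4048 0.3825 0.015 ] jaw 1.713 z [ 0.002  0.006 -1.   ] q [ 0.75  0.54  1.93  0.    0.67 -0.96] F [0.1 1.  0.2] w 59.9
dist/row mm 12.1 rot/row 0.006
-2 -5 11 0.005 0.003 0.002
```

>>> move_arm(
  steps="-2 -4 6 0.005 0 0; 0 0 5 0 0 0; 0 0 0 0 0 0",
)

```text
time: 2.2
eef_pos: [0.4084, 0.3798, 0.0051]
ee_rot: [-0.223, 3.128, 0.003]
force: [-1.0, -0.6, -0.4]
gripper_width: 0.703
```

>>> move_arm(
  steps="0 0 0 0 0 0; 0 0 0 0 0 0; 0 0 0 0 0 0; 0 0 0 0 0 0; 0 0 0 0 0 0",
  fingers=10,
)

```text
time: 2.82
eef_pos: [0.4089, 0.3799, 0.0058]
ee_rot: [-0.222, 3.128, 0.004]
force: [0.3, 0.7, 0.5]
gripper_width: 0.24
```

```bash
python3 - <<'E'
from h import *
s=st()
E
```

```text
t 2.83 p [0.4089 0.3799 0.0058] jaw 1.713 z [ 0.006  0.003 -1.   ] q [ 0.75  0.56  1.93 -0.    0.65 -0.96] F [0.3 0.7 0.5] w 20.5
```

```bash
python3 - <<'E'
from h import *
s=st()
plan([.552,.2705,.14],Rdown(.226),10,s)
E
```

```text
t 2.83 p [0.4089 0.3799 0.0058] jaw 1.713 z [ 0.006  0.003 -1.   ] q [ 0.75  0.56  1.93 -0.    0.65 -0.96] F [0.3 0.7 0.5] w 20.5
dist/row mm 22.5 rot/row 0.149
-13 -13 -13 0.001 0.000 0.149; -14 -11 -13 0.001 0.000 0.149; -16 -9 -13 0.001 0.000 0.149; -17 -6 -13 0.001 0.000 0.149; -18 -4 -13 0.001 0.000 0.149; -18 -1 -13 0.001 0.000 0.149; -18 2 -13 0.001 0.000 0.149; -17 4 -13 0.001 0.000 0.149; -17 7 -13 0.001 0.000 0.149; -15 9 -13 0.001 0.000 0.149
```

>>> move_arm(
  steps="0 0 -20 0 0 0; 0 0 -30 0 0 0; 0 0 -40 0 0 0; 0 0 -30 0 0 0; 0 0 -10 0 0 0; 0 0 0 0 0 0",
)

```text
time: 3.58
eef_pos: [0.4068, 0.3783, 0.1372]
ee_rot: [-0.222, 3.131, -0.0]
force: [-1.1, 0.2, -1.6]
gripper_width: 0.237
```

```bash
python3 - <<'E'
from h import *
s=st()
p,d=camera('wrist'); save('w2',p)
plan([.552,.2705,.14],Rdown(.226),9,s)
E
```

```text
t 3.58 p [0.4068 0.3783 0.1372] jaw 1.713 z [ 0.003 -0.    -1.   ] q [ 0.75  0.36  1.87 -0.    0.92 -0.96] F [-1.1  0.2 -1.6] w 20.2
dist/row mm 20.1 rot/row 0.165
-14 -14 -0 0.000 0.000 0.165; -16 -12 -0 0.000 0.000 0.165; -18 -9 -0 0.000 0.000 0.165; -19 -6 -0 0.000 0.000 0.165; -20 -2 -0 0.000 0.000 0.165; -20 1 -0 0.000 0.000 0.165; -20 4 -0 0.000 0.000 0.165; -19 7 -0 0.000 0.000 0.165; -17 10 -0 0.000 0.000 0.165
```

View pics/w2.png

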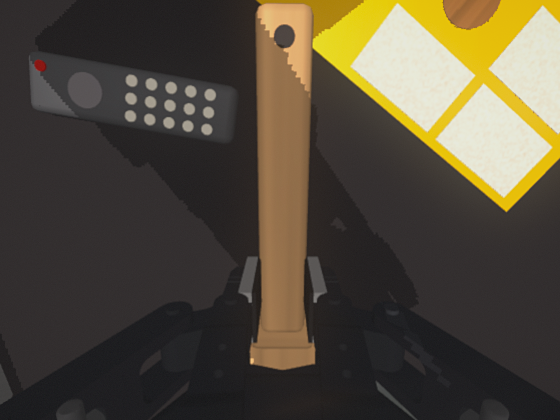

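>>> move_arm(
  steps="-14 -14 0 0 0 0.16; -16 -12 0 0 0 0.16; -18 -9 0 0 0 0.16; -19 -6 0 0 0 0.16; -20 -2 0 0 0 0.16; -20 1 0 0 0 0.16; -20 4 0 0 0 0.16; -19 7 0 0 0 0.16",
)

```text
time: 4.62
eef_pos: [0.5314, 0.2751, 0.1219]
ee_rot: [-1.74, -2.608, 0.029]
force: [-0.2, -0.3, -1.2]
gripper_width: 0.237
```

```bash
python3 - <<'E'
from h import *
s=st()
plan([.552,.2705,.14],Rdown(.226),2,s)
E
```

```text
t 4.62 p [0.5314 0.2751 0.1219] jaw 0.394 z [-0.016 -0.012 -1.   ] q [ 0.48  0.44  1.77 -0.    0.95  0.09] F [-0.2 -0.3 -1.2] w 20.2
dist/row mm 13.9 rot/row 0.085
-6 8 -9 -0.009 0.003 0.084; -5 9 -9 -0.009 0.003 0.084
```

>>> move_arm(
  steps="-6 8 -7 -0.009 0.003 0.084; -5 9 -7 -0.009 0.003 0.084; 0 0 0 0 0 0; 0 0 0 0 0 0",
)

```text
time: 5.12
eef_pos: [0.5494, 0.2678, 0.1285]
ee_rot: [-1.962, -2.448, 0.016]
force: [0.1, 0.1, -1.7]
gripper_width: 0.234
```

```bash
python3 - <<'E'
from h import *
s=st()
for n in ['top','side']:
    p,d=camera(n); save(n+'1',p); np.savez('pics/'+n+'1.npz',p=p,d=d)
    if n=='top': save('c4',cv2.resize(p[120:260,140:400],None,fx=3,fy=3,interpolation=cv2.INTER_CUBIC))
    else: save('c5',cv2.resize(p[120:300,190:390],None,fx=3,fy=3,interpolation=cv2.INTER_CUBIC))
E
```

```text
t 5.12 p [0.5494 0.2678 0.1285] jaw 0.219 z [-0.009 -0.005 -1.   ] q [ 0.45  0.45  1.74 -0.    0.96  0.23] F [ 0.1  0.1 -1.7] w 20.0
```

View pics/c4.png

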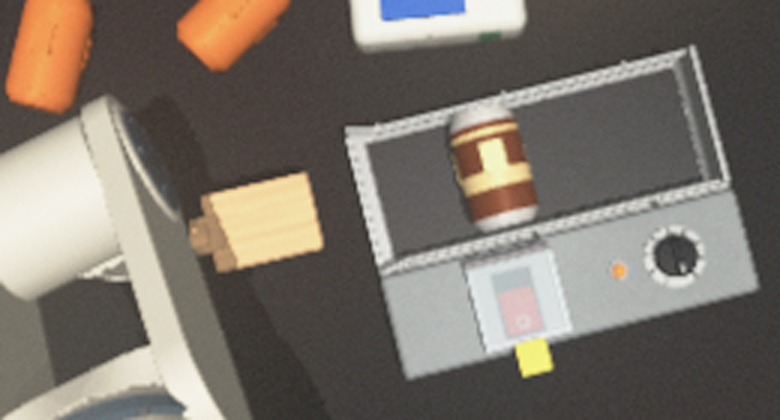

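View pics/c5.png

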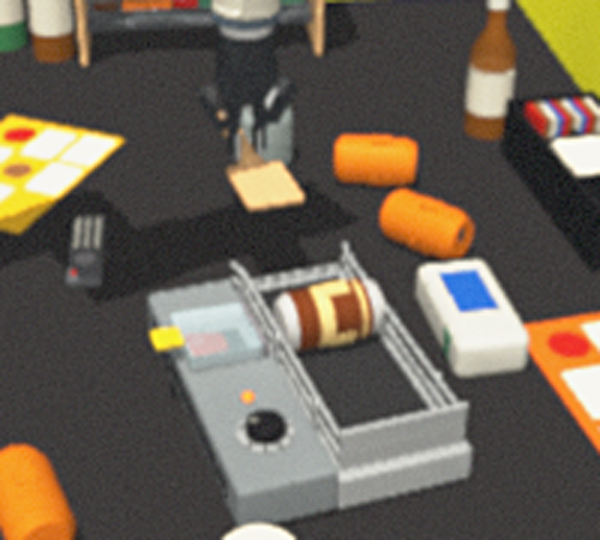

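```bash
cat > tri.py <<'E'
from h import *
def tri(a,b):
    Ta,da=rays('top',[a]); Tb,db=rays('side',[b]); A=Ta[:3,:3]@da[0]; B=Tb[:3,:3]@db[0]; A/=np.linalg.norm(A);B/=np.linalg.norm(B)
    M=np.c_[A,-B]; t=np.linalg.lstsq(M,Tb[:3,3]-Ta[:3,3],rcond=None)[0]
    P=Ta[:3,3]+A*t[0];Q=Tb[:3,3]+B*t[1]; return (P+Q)/2,np.linalg.norm(P-Q)
def cc(o,p,k=3): return (np.array(p)+.5)/k-.5+np.array(o)
E
python3 - <<'E'
from tri import *
T=lambda a:cc((140,120),a); S=lambda a:cc((190,120),a)
for a,b in [((309,173),(304,200)),((323,248),(250,209)),((233,270),(228,172))]: print(tri(T(a),S(b)))
O=np.array([.5788,-.0823,0]); 
t=onplane('top',[T((309,173)),T((323,248))],.126); print(t,np.linalg.norm(t[0]-t[1]),t.mean(0))
d=t[0]-t[1];print(np.arctan2(d[1],d[0]))
b=onplane('top',[T((214,198)),T((234,270))],.126);print(b,np.linalg.norm(b-t,axis=1))
z=np.load('pics/top1.npz')['d']
print(withdepth('top',[T((300,215)),T((235,225))],z))
E
```

```text
(array([0.61009529, 0.14827075, 0.1271291 ]), np.float64(0.002476322130801087))
(array([0.54199154, 0.13667911, 0.12503028]), np.float64(0.0003571851379855353))
(array([0.52217582, 0.21815696, 0.13267138]), np.float64(0.0025011374619648774))
[[0.61146742 0.14831605 0.126     ]
 [0.54212341 0.13658483 0.126     ]] 0.07032931274274515 [0.57679542 0.14245044 0.126     ]
0.1675875080849153
[[0.59011488 0.23576781 0.126     ]
 [0.52361111 0.21830607 0.126     ]] [0.09002078 0.0837918 ]
[[0.57244784 0.15655716 0.13179609]
 [0.56464337 0.21627936 0.12950959]]
```

```bash
cat >> h.py <<'E'
TH=.227; WO=np.array([.5788,-.0823,0]); WX=np.array([np.cos(TH),np.sin(TH),0]); WY=np.array([-np.sin(TH),np.cos(TH),0]); WZ=np.array([0,0,1.])
def toW(p): d=np.asarray(p)-WO; return np.array([d@WX,d@WY,d[2]])
def fromW(x,y,z): return WO+x*WX+y*WY+z*WZ
E
python3 - <<'E'
from h import *
s=st(); print('tcpW',toW(s['eef_pos']),'tipW',toW([.577,.1425,.122]))
plan(fromW(.0525,toW(s['eef_pos'])[1],.083),Rdown(TH),3,s)
E
```

```text
t 5.22 p [0.5495 0.268  0.1289] jaw 0.219 z [-0.009 -0.005 -1.   ] q [ 0.45  0.45  1.74 -0.    0.96  0.23] F [-0.3  0.2 -1.7] w 20.2
tcpW [0.05032446 0.34794207 0.12891138] tipW [0.04883865 0.21943807 0.122     ]
dist/row mm 15.3 rot/row 0.004
0 1 15 -0.003 0.001 -0.003; 0 1 15 -0.003 0.001 -0.003; 0 1 15 -0.003 0.001 -0.003
```

>>> move_arm(
  steps="0 2 15 -0.003 0 -0.003; 0 2 15 -0.003 0 -0.003; 0 1 14 -0.003 0 -0.003; 0 0 0 0 0 0; -20 0 0 0 0 0; -25 0 0 0 0 0; -20 0 0 0 0 0; 0 0 0 0 0 0",
)

```text
time: 6.22
eef_pos: [0.5694, 0.2017, 0.0813]
ee_rot: [1.949, 2.461, -0.005]
force: [-0.8, 0.7, -1.0]
gripper_width: 0.235
```

```bash
python3 - <<'E'
from h import *
s=st(); print('tcpW',toW(s['eef_pos']))
for n in ['top','side']:
    p,d=camera(n)
    if n=='top': save('c6',cv2.resize(p[120:260,140:400],None,fx=3,fy=3,interpolation=cv2.INTER_CUBIC))
    else: save('c7',cv2.resize(p[120:300,190:390],None,fx=3,fy=3,interpolation=cv2.INTER_CUBIC))
E
```

```text
t 6.22 p [0.5694 0.2017 0.0813] jaw 0.231 z [-0.    -0.004 -1.   ] q [ 0.34  0.5   1.79 -0.    0.85  0.11] F [-0.8  0.7 -1. ] w 20.1
tcpW [0.0547313  0.27883888 0.0812555 ]
```

View pics/c6.png

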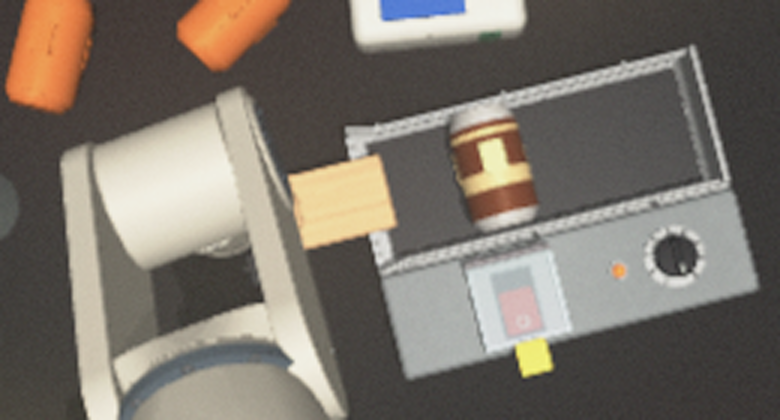

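View pics/c7.png

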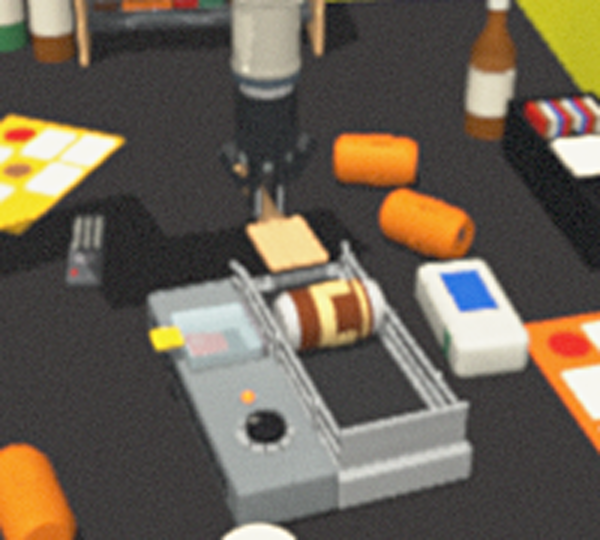

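>>> move_arm(
  steps="-20 0 0 0 0 0; -20 0 0 0 0 0; -12 0 0 0 0 0; -12 0 0 0 0 0; -12 0 0 0 0 0; -12 0 0 0 0 0; -12 0 0 0 0 0; -12 0 0 0 0 0",
)

```text
time: 7.32
eef_pos: [0.5966, 0.0883, 0.0818]
ee_rot: [1.946, 2.464, -0.004]
force: [0.3, -0.1, -1.5]
gripper_width: 0.235
```

```bash
python3 - <<'E'
from h import *
s=st(); print('tcpW',toW(s['eef_pos']))
p,d=camera('top')
save('c8',cv2.resize(p[120:260,140:400],None,fx=3,fy=3,interpolation=cv2.INTER_CUBIC))
E
```

```text
t 7.33 p [0.5966 0.0883 0.0818] jaw 0.234 z [ 0.    -0.003 -1.   ] q [ 0.15  0.49  1.79 -0.    0.85 -0.09] F [ 0.3 -0.1 -1.5] w 20.1
tcpW [0.05577727 0.16217538 0.08182317]
```

View pics/c8.png

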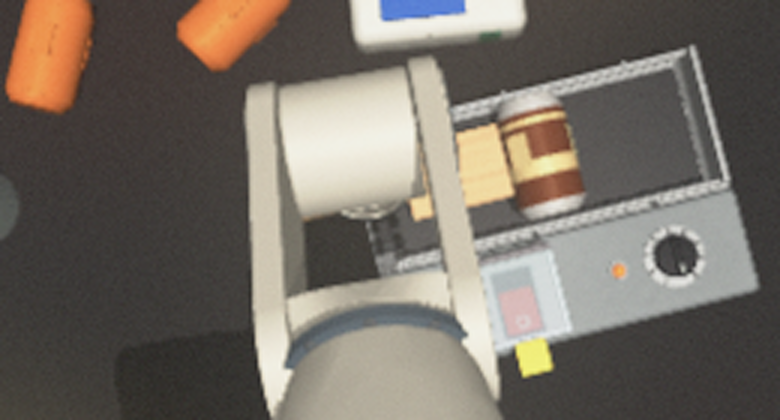

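>>> move_arm(
  steps="-12 -1 0 0 0 0.003; -12 -1 0 0 0 0.003; -12 0 0 0 0 0; -12 0 0 0 0 0; -12 0 0 0 0 0; -12 0 0 0 0 0; -12 0 0 0 0 0; -10 0 0 0 0 0",
)

```text
time: 8.38
eef_pos: [0.6176, -0.0112, 0.0822]
ee_rot: [1.953, 2.457, -0.004]
force: [-0.7, 0.9, -0.6]
gripper_width: 0.234
```

```bash
python3 - <<'E'
from h import *
s=st(); print('tcpW',toW(s['eef_pos']))
for n in ['top','side']:
    p,d=camera(n)
    if n=='top': save('c9',cv2.resize(p[120:260,140:400],None,fx=3,fy=3,interpolation=cv2.INTER_CUBIC))
    else: save('c10',cv2.resize(p[120:300,190:390],None,fx=3,fy=3,interpolation=cv2.INTER_CUBIC))
E
```

```text
t 8.38 p [ 0.6176 -0.0112  0.0822] jaw 0.228 z [ 0.    -0.004 -1.   ] q [-0.02  0.51  1.76 -0.    0.87 -0.24] F [-0.7  0.9 -0.6] w 20.0
tcpW [0.05382506 0.06057558 0.08217795]
```

View pics/c9.png

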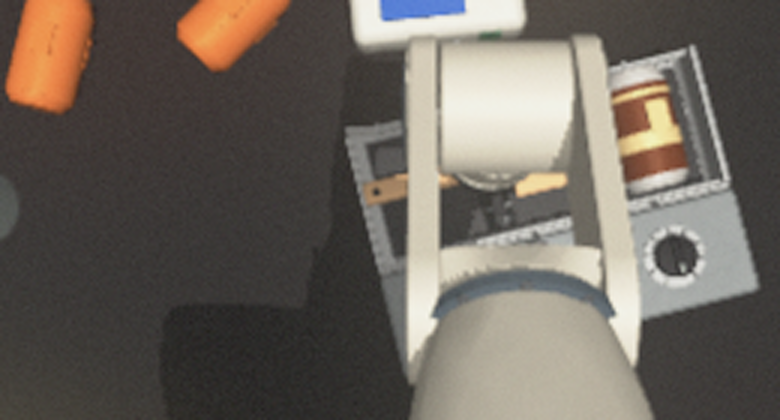

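View pics/c10.png

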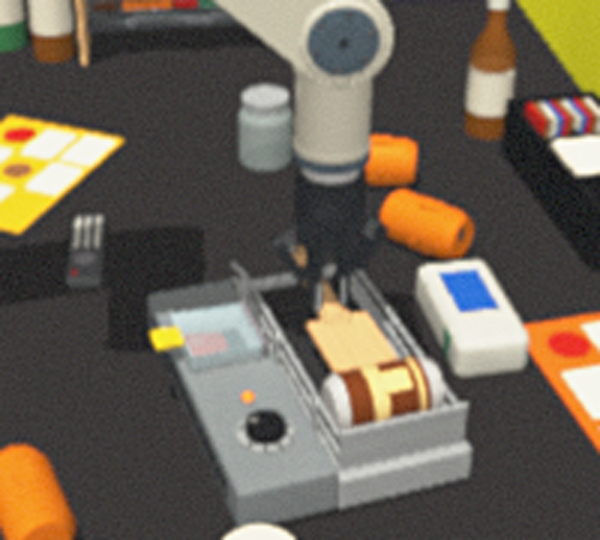

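>>> move_arm(
  steps="-9 0 0 0 0 0; -8 0 0 0 0 0; -5 0 0 0 0 0; 0 0 0 0 0 0",
)

```text
time: 8.98
eef_pos: [0.6229, -0.0339, 0.0822]
ee_rot: [1.954, 2.457, -0.004]
force: [-0.7, 0.1, -0.5]
gripper_width: 0.238
```

>>> move_arm(
  steps="-4 0 0 0 0 0; -3 0 0 0 0 0; 0 0 0 0 0 0",
)

```text
time: 9.35
eef_pos: [0.6232, -0.0382, 0.0819]
ee_rot: [-1.954, -2.457, 0.002]
force: [0.4, 0.4, -1.1]
gripper_width: 0.233
```

```bash
python3 - <<'E'
from h import *
s=st(); print('tcpW',toW(s['eef_pos']))
for n in ['top','side']:
    p,d=camera(n)
    if n=='top': save('c11',cv2.resize(p[120:220,320:400],None,fx=6,fy=6,interpolation=cv2.INTER_CUBIC))
    else: save('c12',cv2.resize(p[200:300,270:370],None,fx=6,fy=6,interpolation=cv2.INTER_CUBIC))
E
```

```text
t 9.35 p [ 0.6232 -0.0382  0.0819] jaw 0.227 z [-0.002  0.    -1.   ] q [-0.06  0.52  1.74  0.    0.88 -0.29] F [ 0.4  0.4 -1.1] w 19.9
tcpW [0.05314272 0.03294232 0.08186919]
```

View pics/c11.png

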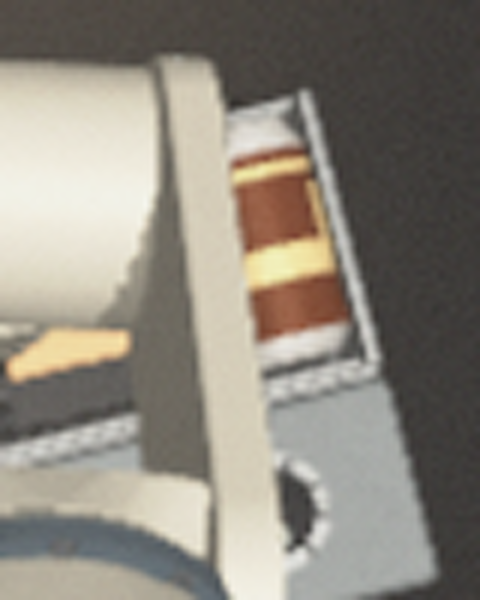

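View pics/c12.png

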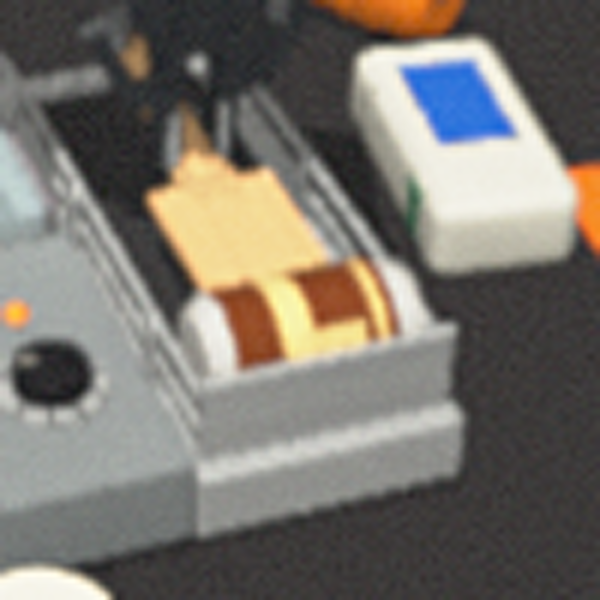

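The can is nearly at the stop with no contact force yet, so I'll press a few mm more.

>>> move_arm(
  steps="-4 0 0 0 0 0; -3 0 0 0 0 0; 0 0 0 0 0 0",
)

```text
time: 9.82
eef_pos: [0.6224, -0.0383, 0.0813]
ee_rot: [-1.949, -2.448, -0.005]
force: [0.2, 0.1, -1.5]
gripper_width: 0.236
```

```bash
python3 - <<'E'
from h import *
s=st(); print('tcpW',toW(s['eef_pos']))
for n in ['top']:
    p,d=camera(n)
    if n=='top': save('c13',cv2.resize(p[120:220,320:400],None,fx=6,fy=6,interpolation=cv2.INTER_CUBIC))
E
```

```text
t 9.82 p [ 0.6224 -0.0383  0.0813] jaw 0.226 z [-0.008  0.01  -1.   ] q [-0.07  0.52  1.74  0.01  0.88 -0.3 ] F [ 0.2  0.1 -1.5] w 20.2
tcpW [0.05242463 0.03307296 0.0813405 ]
```

View pics/c13.png

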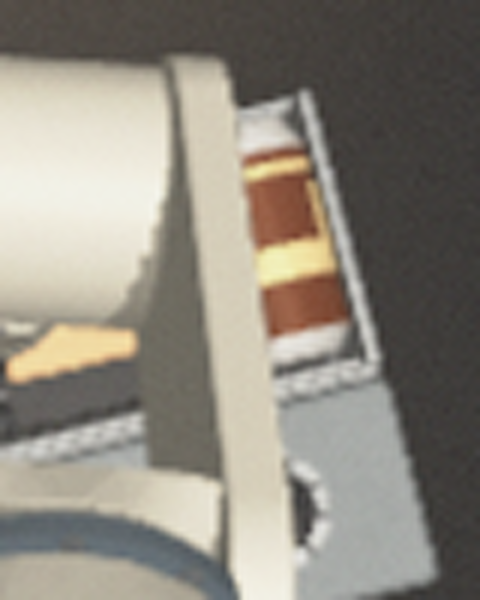

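>>> move_arm(
  steps="8 0 0 0 0 0; 20 0 0 0 0 0; 40 0 0 0 0 0; 50 0 0 0 0 0; 50 0 0 0 0 0; 50 0 0 0 0 0; 50 0 0 0 0 0; 40 0 0 0 0 0",
)

```text
time: 10.88
eef_pos: [0.5499, 0.2726, 0.0849]
ee_rot: [-1.957, -2.445, -0.005]
force: [0.3, -0.2, -1.3]
gripper_width: 0.234
```

```bash
python3 - <<'E'
from h import *
s=st(); print('tcpW',toW(s['eef_pos']))
for n in ['top','side']:
    p,d=camera(n); np.savez('pics/%s2.npz'%n,p=p,d=d)
    if n=='top': save('c14',cv2.resize(p[120:260,90:400],None,fx=2.5,fy=2.5,interpolation=cv2.INTER_CUBIC))
plan(fromW(.0525,.37,.012),Rdown(TH),4,s)
E
```

```text
t 10.88 p [0.5499 0.2726 0.0849] jaw 0.221 z [-0.006  0.009 -1.   ] q [0.45 0.5  1.77 0.01 0.87 0.22] F [ 0.3 -0.2 -1.3] w 20.0
tcpW [0.05170655 0.35231013 0.08487062]
dist/row mm 18.7 rot/row 0.003
4 0 18 -0.001 -0.002 -0.002; 4 0 18 -0.001 -0.002 -0.002; 4 0 18 -0.001 -0.002 -0.002; 4 0 18 -0.001 -0.002 -0.002
```

View pics/c14.png

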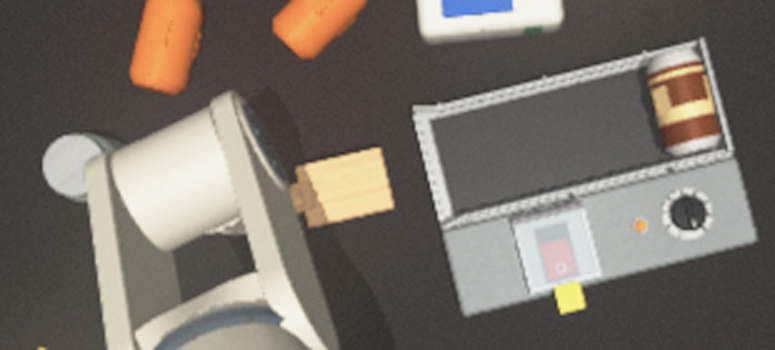

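The can sits against the stop plate (crop (683,105)). Now lowering the paddle left of the lane mouth.

>>> move_arm(
  steps="5 0 18 0 -0.002 -0.002; 5 0 18 0 -0.002 -0.002; 5 0 18 0 -0.002 0; 3 0 12 0 0 0; 0 0 4 0 0 0; 0 0 0 0 0 0",
)

```text
time: 11.72
eef_pos: [0.5436, 0.2912, 0.0082]
ee_rot: [-1.953, -2.453, 0.006]
force: [-0.8, -0.4, -1.1]
gripper_width: 0.23
```

```bash
python3 - <<'E'
from h import *
s=st(); print('tcpW',toW(s['eef_pos']))
E
```

```text
t 11.72 p [0.5436 0.2912 0.0082] jaw 0.226 z [-0.007  0.001 -1.   ] q [0.49 0.62 1.79 0.01 0.74 0.26] F [-0.8 -0.4 -1.1] w 19.7
tcpW [0.04972207 0.37180892 0.00817197]
```

>>> move_arm(
  steps="0 0 2 0 0 0; 0 0 0 0 0 0",
)

```text
time: 11.98
eef_pos: [0.5443, 0.2912, 0.007]
ee_rot: [-1.954, -2.453, 0.004]
force: [0.1, -0.0, -1.4]
gripper_width: 0.233
```

>>> move_arm(
  steps="0 0 0 0 0 0; 0 0 0 0 0 0; 0 0 0 0 0 0; 0 0 -20 0 0 0; 0 0 -50 0 0 0; 0 0 -50 0 0 0; 0 0 -50 0 0 0",
  fingers=55,
)

```text
time: 12.85
eef_pos: [0.5439, 0.29, 0.183]
ee_rot: [-1.953, -2.452, 0.009]
force: [0.4, 0.2, -0.5]
gripper_width: 0.644
```

```bash
python3 - <<'E'
from h import *
s=st(); print('tcpW',toW(s['eef_pos']))
p,d=camera('wrist'); save('w3',p)
# target above tab: hinge W (-.031), tab centre
jaw=TH+np.pi/2
plan(fromW(-.1335,.054,.20),Rdown(jaw),10,s)
E
```

```text
t 12.85 p [0.5439 0.29   0.183 ] jaw 0.226 z [-0.009 -0.    -1.   ] q [0.49 0.39 1.69 0.   1.07 0.26] F [ 0.4  0.2 -0.5] w 55.0
tcpW [0.04979661 0.37061499 0.18299817]
dist/row mm 36.6 rot/row 0.157
-32 -18 -2 -0.001 -0.001 -0.157; -28 -23 -2 -0.001 -0.001 -0.157; -24 -27 -2 -0.001 -0.001 -0.157; -20 -31 -2 -0.001 -0.001 -0.157; -15 -33 -2 -0.001 -0.001 -0.157; -9 -35 -2 -0.001 -0.001 -0.157; -4 -36 -2 -0.001 -0.001 -0.157; 2 -37 -2 -0.001 -0.001 -0.157; 8 -36 -2 -0.001 -0.001 -0.157; 13 -34 -2 -0.001 -0.001 -0.157
```

View pics/w3.png

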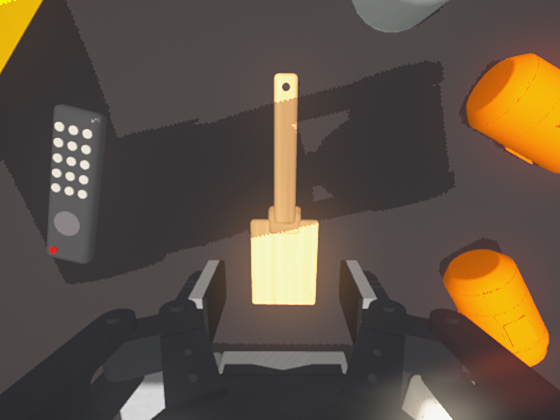

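Paddle lies flat at (285,190). Moving over to the guard tab.

>>> move_arm(
  steps="-32 -18 -3 0 0 -0.157; -28 -23 -3 0 0 -0.157; -24 -27 -3 0 0 -0.157; -20 -31 -3 0 0 -0.157; -15 -33 -3 0 0 -0.157; -9 -35 -2 0 0 -0.157; -4 -36 -2 0 0 -0.157; 2 -37 -2 0 0 -0.157",
  fingers=60,
  grip_force=25,
)

```text
time: 13.9
eef_pos: [0.4665, 0.0065, 0.2222]
ee_rot: [0.07, 3.123, 0.016]
force: [0.2, -0.6, -0.3]
gripper_width: 0.702
```

```bash
python3 - <<'E'
from h import *
s=st(); print('tcpW',toW(s['eef_pos']))
plan(fromW(-.1335,.054,.17),Rdown(TH+np.pi/2),3,s)
E
```

```text
t 13.9 p [0.4665 0.0065 0.2222] jaw 1.526 z [ 0.018  0.01  -1.   ] q [ 0.    0.1   1.98  0.01  1.04 -1.53] F [ 0.2 -0.6 -0.3] w 60.0
tcpW [-0.08940302  0.11178335  0.22219046]
dist/row mm 29.8 rot/row 0.091
9 -23 17 0.003 0.006 -0.091; 11 -22 17 0.003 0.006 -0.091; 13 -21 17 0.003 0.006 -0.091
```

>>> move_arm(
  steps="9 -23 17 0.003 0.006 -0.09; 11 -22 17 0.003 0.006 -0.09; 13 -21 17 0.003 0.006 -0.09; 0 0 0 0 0 0",
)

```text
time: 14.4
eef_pos: [0.4368, -0.0649, 0.174]
ee_rot: [-0.364, 3.113, -0.005]
force: [-0.2, -0.1, 0.2]
gripper_width: 0.703
```

```bash
python3 - <<'E'
from h import *
s=st(); print('tcpW',toW(s['eef_pos']))
p,d=camera('wrist'); save('w4',p); np.savez('pics/w4.npz',p=p,d=d,pos=s['eef_pos'],rot=s['ee_rot'])
m=cv2.inRange(cv2.cvtColor(p,cv2.COLOR_RGB2HSV),(22,120,80),(38,255,255)); n,l,stt,c=cv2.connectedComponentsWithStats(m); 
for i in range(1,n):
    if stt[i,4]>150: print(stt[i],c[i], toW(onplane('wrist',c[i],.084,s)[0]), toW(withdepth('wrist',c[i],d,s)[0]))
E
```

```text
t 14.4 p [ 0.4368 -0.0649  0.174 ] jaw 1.803 z [ 0.008 -0.002 -1.   ] q [-0.15  0.13  2.07 -0.    0.93 -1.95] F [-0.2 -0.1  0.2] w 60.1
tcpW [-0.13440415  0.04885588  0.17402607]
[ 273  198   40   41 1570] [292.05286624 218.09426752] [-0.1338199   0.05641345  0.084     ] [-0.13459447  0.05633388  0.08650324]
```

View pics/w4.png

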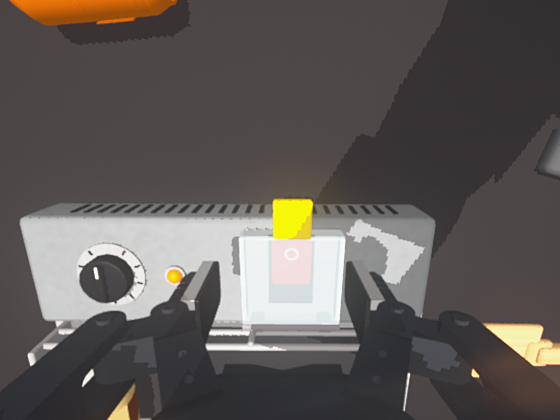

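```bash
python3 - <<'E'
from h import *
plan(fromW(-.138,.056,.066),Rdown(TH+np.pi/2),5)
E
```

```text
dist/row mm 21.8 rot/row 0.002
1 1 22 -0.001 0.002 0.001; 1 1 22 -0.001 0.002 0.001; 1 1 22 -0.001 0.002 0.001; 1 1 22 -0.001 0.002 0.001; 1 1 22 -0.001 0.002 0.001
```

>>> move_arm(
  steps="1 2 22 0 0.002 0; 1 2 22 0 0.002 0; 1 2 22 0 0.002 0; 1 1 18 0 0.002 0; 0 0 0 0 0 0",
)

```text
time: 15.08
eef_pos: [0.44, -0.0556, 0.095]
ee_rot: [-0.35, 3.108, -0.009]
force: [-0.7, -0.1, 0.8]
gripper_width: 0.702
```

```bash
python3 - <<'E'
from h import *
s=st(); print('tcpW',toW(s['eef_pos']))
plan(fromW(-.138,.056,.066),Rdown(TH+np.pi/2),2)
E
```

```text
t 15.07 p [ 0.44   -0.0556  0.095 ] jaw 1.795 z [ 0.014 -0.004 -1.   ] q [-0.13  0.26  2.14 -0.    0.72 -1.92] F [-0.7 -0.1  0.8] w 59.9
tcpW [-0.1292419   0.0572224   0.09499529]
dist/row mm 15.2 rot/row 0.007
5 -1 14 -0.004 0.006 -0.001; 4 -1 14 -0.004 0.006 -0.001
```

>>> move_arm(
  steps="5 -1 12 -0.004 0.006 0; 4 0 10 0 0.006 0; 2 0 5 0 0 0; 0 0 0 0 0 0",
)

```text
time: 15.58
eef_pos: [0.4311, -0.059, 0.0684]
ee_rot: [-0.35, 3.118, -0.005]
force: [-0.2, 0.5, 0.2]
gripper_width: 0.703
```

```bash
python3 - <<'E'
from h import *
s=st(); print('tcpW',toW(s['eef_pos']))
plan(fromW(-.138,.056,.066),Rdown(TH+np.pi/2),1)
E
```

```text
t 15.57 p [ 0.4311 -0.059   0.0684] jaw 1.794 z [ 0.004 -0.003 -1.   ] q [-0.14  0.31  2.16 -0.    0.66 -1.93] F [-0.2  0.5  0.2] w 60.0
tcpW [-0.13869332  0.05594694  0.06840597]
dist/row mm 2.5 rot/row 0.006
-1 0 2 -0.004 0.004 -0.004
```

>>> move_arm(
  steps="0 0 4 0 0.003 0; 0 0 0 0 0 0",
)

```text
time: 15.82
eef_pos: [0.4314, -0.0591, 0.0644]
ee_rot: [-0.35, 3.121, -0.006]
force: [-0.6, 0.3, -1.4]
gripper_width: 0.703
```

>>> move_arm(
  steps="0 0 0 0 0 0; 0 0 0 0 0 0; 0 0 0 0 0 0; 0 0 0 0 0 0",
  fingers=15,
  grip_force=25,
)

```text
time: 16.32
eef_pos: [0.4316, -0.0589, 0.0647]
ee_rot: [-0.349, 3.12, -0.006]
force: [-0.1, 0.4, -1.3]
gripper_width: 0.345
```

```bash
cat > arc.py <<'E'
from h import *
import sys
def arc(phi0,phi1,n,k,tilt0,H=(-.032,.078)):
    """TCP path keeping tool contact point on tab circle; tilt = tilt0 + k*(phi-phi0)"""
    s=sense(); pw=toW(s['eef_pos']); 
    C0=None; rows=[]
    def pose_(phi):
        t=tilt0+k*(phi-phi0); M=R.from_rotvec(WY*t).as_matrix()@Rdown(TH+np.pi/2)
        C=np.array([H[0]-r*np.cos(phi),pw[1],H[1]+r*np.sin(phi)]); P=fromW(*C)+d*M[:,2]; return P,M
    # solve r,d from current
    tz=np.array([-np.sin(tilt0),0,-np.cos(tilt0)]) # tool z in W
    # C = p - d*tz ; C-H = r(-cos,sin)
    A=np.array([[-np.cos(phi0),tz[0]],[np.sin(phi0),tz[2]]]); b=np.array([pw[0]-H[0],pw[2]-H[1]]); r,d=np.linalg.solve(A,b)
    print('r,d',r,d)
    Pa,Ma=np.array(s['eef_pos']),R.from_rotvec(s['ee_rot']).as_matrix()
    for i in range(1,n+1):
        P,M=pose_(phi0+(phi1-phi0)*i/n); t=Ma.T@(P-Pa)*1000; w=R.from_matrix(Ma.T@M).as_rotvec()
        rows.append(' '.join('%.0f'%v for v in t)+' '+' '.join('%.3f'%v for v in w)); Pa,Ma=P,M
    print('; '.join(rows))
E
python3 - <<'E'
from arc import *
s=st(); print('tcpW',toW(s['eef_pos']))
arc(.02,.7,8,.5,0.)
E
```

```text
t 16.32 p [ 0.4316 -0.0589  0.0647] jaw 1.794 z [ 0.002 -0.003 -1.   ] q [-0.14  0.32  2.16 -0.01  0.66 -1.93] F [-0.1  0.4 -1.3] w 29.5
tcpW [-0.13816379  0.05594245  0.06465312]
r,d 0.1061850261378107 0.015470442847629702
0 -0 -9 -0.004 0.044 -0.004; -0 -0 -9 0.000 0.042 -0.000; -1 -0 -9 0.000 0.043 -0.000; -1 0 -9 -0.000 0.042 0.000; -1 0 -9 0.000 0.042 -0.000; -2 -0 -9 -0.000 0.043 0.000; -2 -0 -9 0.000 0.042 -0.000; -3 0 -8 -0.000 0.042 -0.000
```

>>> move_arm(
  steps="0 0 -9 0 0.042 0; 0 0 -9 0 0.042 0; -1 0 -9 0 0.042 0; -1 0 -9 0 0.042 0; -1 0 -9 0 0.042 0; -2 0 -9 0 0.042 0; -2 0 -9 0 0.042 0; -3 0 -8 0 0.042 0",
)

```text
time: 17.32
eef_pos: [0.4526, -0.0539, 0.1328]
ee_rot: [0.311, -2.785, 0.06]
force: [-1.6, -0.6, -4.6]
gripper_width: 0.341
```

```bash
python3 - <<'E'
from h import *
s=st(); print('tcpW',toW(s['eef_pos']))
M=R.from_rotvec(s['ee_rot']).as_matrix(); tz=M[:,2]; tilt=np.arctan2(-tz@WX,-tz[2]); C=toW(np.array(s['eef_pos'])-.0155*tz); print('tilt',tilt,'C',C,'phi',np.arctan2(C[2]-.078,-(C[0]+.032)),'r',np.hypot(C[2]-.078,C[0]+.032))
p,d=camera('side'); save('s5',cv2.resize(p[170:300,210:370],None,fx=5,fy=5,interpolation=cv2.INTER_CUBIC))
E
```

```text
t 17.32 p [ 0.4526 -0.0539  0.1328] jaw 1.794 z [-0.326 -0.078 -0.942] q [-0.05  0.4   1.86 -0.1   1.21 -1.79] F [-1.6 -0.6 -4.6] w 29.1
tcpW [-0.11660647  0.05608678  0.13283079]
tilt 0.3413745374809282 C [-0.11141736  0.05612884  0.14743632] phi 0.7184456739866635 r 0.10549179514838425
```

View pics/s5.png

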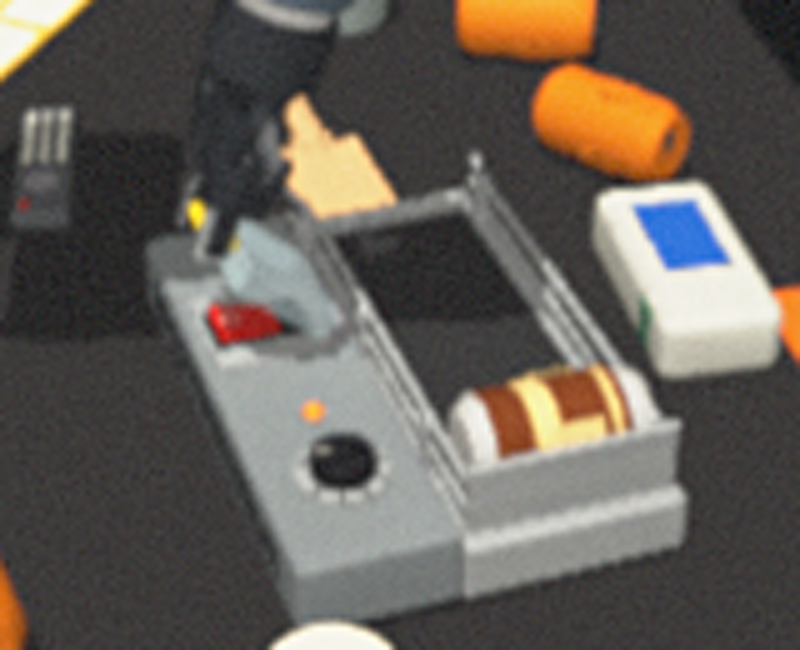

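The guard is rising with the pinch (tab near crop (215,235)), the red rocker is exposed at (243,320). Continue the arc.

```bash
python3 - <<'E'
from arc import *
arc(.718,1.65,11,.4,.341)
E
```

```text
r,d 0.1048948723152288 0.014430452162318008
-3 -0 -8 -0.003 0.032 -0.005; -4 -0 -8 -0.000 0.034 -0.000; -4 0 -8 -0.000 0.034 0.000; -4 0 -7 0.000 0.034 -0.000; -5 -0 -7 -0.000 0.034 -0.000; -5 -0 -7 -0.000 0.034 0.000; -5 0 -7 0.000 0.034 -0.000; -6 -0 -6 -0.000 0.034 0.000; -6 0 -6 0.000 0.034 -0.000; -6 0 -6 0.000 0.034 0.000; -7 0 -5 -0.000 0.034 0.000
```

>>> move_arm(
  steps="-3 0 -8 0 0.034 0; -4 0 -8 0 0.034 0; -4 0 -8 0 0.034 0; -4 0 -7 0 0.034 0; -5 0 -7 0 0.034 0; -5 0 -7 0 0.034 0",
)

```text
time: 18.12
eef_pos: [0.4894, -0.0453, 0.1612]
ee_rot: [0.287, -2.569, 0.086]
force: [-1.9, -0.4, -2.8]
gripper_width: 0.343
```

```bash
cat > gs.py <<'E'
from arc import *
s=st(); print('tcpW',toW(s['eef_pos']))
M=R.from_rotvec(s['ee_rot']).as_matrix(); tz=M[:,2]; tilt=np.arctan2(-tz@WX,-tz[2]); C=toW(np.array(s['eef_pos'])-.0148*tz); phi=np.arctan2(C[2]-.078,-(C[0]+.032)); print('tilt',tilt,'C',C,'phi',phi,'r',np.hypot(C[2]-.078,C[0]+.032))
E
python3 - <<'E'
from gs import *
arc(phi,1.65,7,.4,tilt)
E
```

```text
t 18.12 p [ 0.4894 -0.0453  0.1612] jaw 1.794 z [-0.517 -0.12  -0.848] q [-0.01  0.54  1.63 -0.12  1.51 -1.76] F [-1.9 -0.4 -2.8] w 29.3
tcpW [-0.07877905  0.05620214  0.16119035]
tilt 0.5592275425243951 C [-0.07092718  0.05620634  0.1737358 ] phi 1.1846042771530911 r 0.10334731923433925
r,d 0.10334731923433922 0.014799999404130192
-4 0 -5 -0.000 0.027 -0.005; -4 -0 -5 0.000 0.027 0.000; -4 0 -5 0.000 0.027 -0.000; -4 0 -5 -0.000 0.027 -0.000; -5 0 -5 -0.000 0.027 0.000; -5 -0 -4 0.000 0.027 0.000; -5 0 -4 -0.000 0.027 -0.000
```

>>> move_arm(
  steps="-4 0 -5 0 0.027 0; -4 0 -5 0 0.027 0; -4 0 -5 0 0.027 0; -5 0 -5 0 0.027 0; -5 0 -5 0 0.027 0; -6 0 -4 0 0.027 0; -6 0 -4 0 0.027 0",
)

```text
time: 19.0
eef_pos: [0.5323, -0.0353, 0.1674]
ee_rot: [0.263, -2.363, 0.108]
force: [-4.5, 0.5, 3.9]
gripper_width: 0.346
```

```bash
python3 - <<'E'
from gs import *
p,d=camera('side'); save('s6',cv2.resize(p[170:300,210:370],None,fx=5,fy=5,interpolation=cv2.INTER_CUBIC))
arc(phi,phi+.2,3,.4,tilt)
E
```

```text
t 19.0 p [ 0.5323 -0.0353  0.1674] jaw 1.793 z [-0.677 -0.154 -0.72 ] q [ 0.02  0.72  1.4  -0.14  1.78 -1.75] F [-4.5  0.5  3.9] w 29.5
tcpW [-0.03476515  0.0563036   0.16737135]
tilt 0.7670440965563737 C [-0.02449383  0.05626713  0.1780268 ] phi 1.6456974901807302 r 0.10030804284970755
r,d 0.09935266464409612 0.013712693638044882
-5 0 -4 0.002 0.025 -0.004; -5 0 -4 0.000 0.027 0.000; -5 -0 -4 -0.000 0.027 -0.000
```

View pics/s6.png

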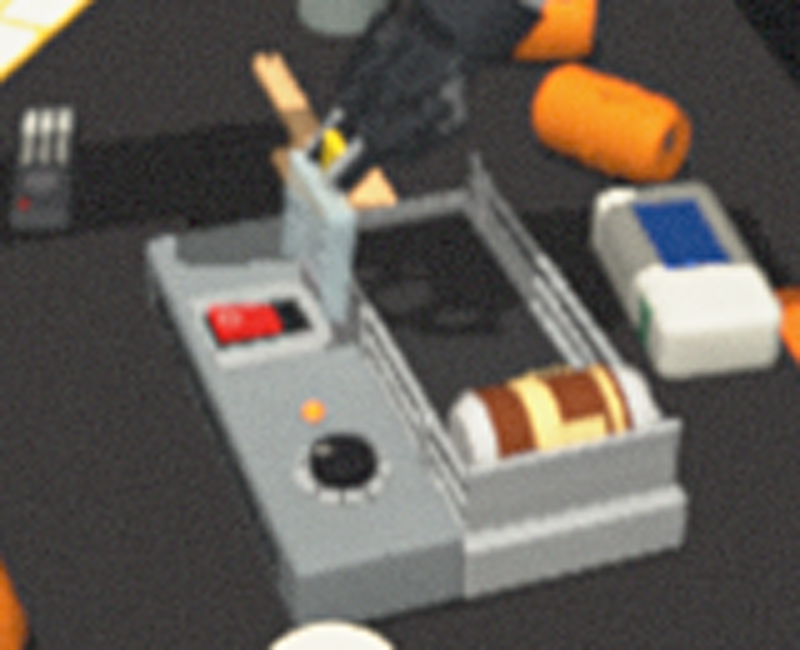

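>>> move_arm(
  steps="0 0 0 0 0 0; 0 0 0 0 0 0; 0 0 0 0 0 0; 0 0 -20 0 0 0; 0 0 -40 0 0 0; 0 0 -20 0 0 0; 0 0 0 0 0 0",
  fingers=55,
)

```text
time: 19.92
eef_pos: [0.5903, -0.0225, 0.2252]
ee_rot: [0.264, -2.366, 0.109]
force: [-0.6, -1.0, 0.4]
gripper_width: 0.646
```

```bash
python3 - <<'E'
from gs import *
p,d=camera('wrist'); save('w7',p)
plan(fromW(-.03,.056,.30),R.from_rotvec(WY*.2).as_matrix()@Rdown(TH+np.pi/2),5,s)
E
```

```text
t 19.93 p [ 0.5903 -0.0225  0.2252] jaw 1.794 z [-0.674 -0.154 -0.722] q [ 0.04  0.75  1.21 -0.14  1.94 -1.76] F [-0.6 -1.   0.4] w 55.2
tcpW [0.02466129 0.05570277 0.22515838]
tilt 0.7639980602732906 C [0.03490012 0.05568018 0.23584509] phi 1.9716789839408517 r 0.17143716240976925
dist/row mm 18.5 rot/row 0.113
18 -0 -3 0.000 -0.113 -0.001; 18 0 -5 0.000 -0.113 -0.001; 17 0 -7 0.000 -0.113 -0.001; 16 0 -9 0.000 -0.113 -0.001; 15 0 -11 0.000 -0.113 -0.001
```

View pics/w7.png

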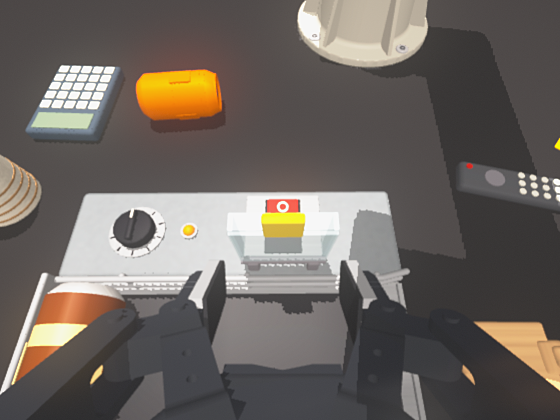

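Guard stands upright (tab (283,225)), rocker visible behind at (283,206). Going up and over to the operator's side.

>>> move_arm(
  steps="8 0 -20 0 -0.11 0; 18 0 -20 0 -0.11 0; 25 0 -15 0 -0.11 0; 30 0 -10 0 -0.11 0; 35 0 0 0 -0.11 0; 30 0 0 0 -0.11 0; 20 0 0 0 -0.11 0; 0 0 0 0 -0.1 0",
  fingers=0,
)

```text
time: 20.98
eef_pos: [0.4692, -0.0485, 0.3312]
ee_rot: [-0.334, 3.003, 0.018]
force: [-0.2, -0.1, 0.4]
gripper_width: 0.0
```

```bash
python3 - <<'E'
from gs import *
p,d=camera('wrist'); save('w8',p)
m=cv2.inRange(cv2.cvtColor(p,cv2.COLOR_RGB2HSV),(0,150,60),(6,255,255))|cv2.inRange(cv2.cvtColor(p,cv2.COLOR_RGB2HSV),(174,150,60),(180,255,255)); n,l,q,c=cv2.connectedComponentsWithStats(m)
for i in range(1,n):
    if q[i,4]>80: print(q[i],c[i],toW(onplane('wrist',c[i],.069,s)[0]))
plan(fromW(-.105,.056,.10),R.from_rotvec(WY*-.2).as_matrix()@Rdown(TH+np.pi/2),4,s)
E
```

```text
t 20.98 p [ 0.4692 -0.0485  0.3312] jaw 1.792 z [ 0.118  0.025 -0.993] q [-0.14 -0.05  1.89  0.04  1.18 -1.94] F [-0.2 -0.1  0.4] w 0.0
tcpW [-0.09917898  0.05764537  0.33121392]
tilt -0.12092005233927523 C [-0.10096424  0.05767502  0.34590582] phi 1.3188466997316546 r 0.2766398273910939
[268 146  28  34 787] [281.18297332 163.32782719] [-0.08826125  0.05651393  0.069     ]
dist/row mm 57.8 rot/row 0.020
8 -0 57 -0.001 -0.020 -0.001; 10 -0 57 -0.001 -0.020 -0.001; 11 -0 57 -0.001 -0.020 -0.001; 12 -0 57 -0.001 -0.020 -0.001
```

View pics/w8.png

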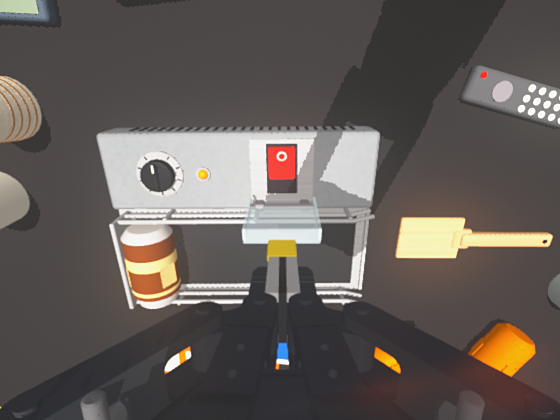

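>>> move_arm(
  steps="7 0 57 0 -0.02 0; 9 0 57 0 -0.02 0; 10 0 57 0 -0.02 0; 8 -1 40 0 -0.02 0; 0 0 0 0 0 0",
)

```text
time: 21.65
eef_pos: [0.4627, -0.0503, 0.1106]
ee_rot: [-0.322, 2.922, 0.031]
force: [-0.4, 1.2, 0.1]
gripper_width: 0.002
```

```bash
python3 - <<'E'
from gs import *
plan(fromW(-.102,.056,.064),R.from_rotvec(WY*-.2).as_matrix()@Rdown(TH+np.pi/2),4,s)
E
```

```text
t 21.65 p [ 0.4627 -0.0503  0.1106] jaw 1.79 z [ 0.197  0.043 -0.98 ] q [-0.17  0.2   2.21  0.14  0.55 -2.07] F [-0.4  1.2  0.1] w 0.2
tcpW [-0.10586943  0.05730803  0.1105845 ]
tilt -0.20267875519990017 C [-0.10884857  0.05734922  0.1250815 ] phi 0.5496711452264655 r 0.09012419501749062
dist/row mm 11.7 rot/row 0.002
1 -0 12 -0.001 0.001 -0.002; 1 -0 12 -0.001 0.001 -0.002; 1 -0 12 -0.001 0.001 -0.002; 1 -0 12 -0.001 0.001 -0.002
```

>>> move_arm(
  steps="1 0 14 0 0 0; 1 0 14 0 0 0; 1 0 8 0 0 0; 1 0 6 0 0 0; 1 0 5 0 0 0; 0 0 3 0 0 0; 0 0 0 0 0 0",
)

```text
time: 22.52
eef_pos: [0.4711, -0.0495, 0.0627]
ee_rot: [-0.323, 2.918, 0.029]
force: [-4.3, -0.5, 8.4]
gripper_width: 0.002
```

```bash
python3 - <<'E'
from gs import *
E
```

```text
t 22.52 p [ 0.4711 -0.0495  0.0627] jaw 1.791 z [ 0.201  0.042 -0.979] q [-0.16  0.3   2.22  0.18  0.43 -2.11] F [-4.3 -0.5  8.4] w 0.2
tcpW [-0.09749704  0.0562316   0.06274147]
tilt -0.20700728638017454 C [-0.10053888  0.05629536  0.07722536] phi -0.011301766200381999 r 0.0685432587077998
```

Contact force of 8 N at z 62.7 mm. One slight further press, then retreat and look.

>>> move_arm(
  steps="2 0 4 0 0 0; 0 0 2 0 0 0; 0 0 0 0 0 0",
)

```text
time: 22.9
eef_pos: [0.4714, -0.0495, 0.0634]
ee_rot: [-0.323, 2.911, 0.029]
force: [-0.2, 0.6, -0.2]
gripper_width: 0.003
```

>>> move_arm(
  steps="0 0 -15 0 0 0; 0 0 -40 0 0 0; 0 0 -50 0 0 0; 0 0 -50 0 0 0; 0 0 0 0 0 0",
)

```text
time: 23.52
eef_pos: [0.4397, -0.0567, 0.2207]
ee_rot: [-0.322, 2.908, 0.027]
force: [0.6, 0.2, 0.1]
gripper_width: 0.002
```

```bash
python3 - <<'E'
from gs import *
p,d=camera('wrist'); save('w9',p)
p,d=camera('side'); save('s9',cv2.resize(p[170:300,210:370],None,fx=5,fy=5,interpolation=cv2.INTER_CUBIC))
E
```

```text
t 23.52 p [ 0.4397 -0.0567  0.2207] jaw 1.791 z [ 0.211  0.042 -0.977] q [-0.19 -0.03  2.15  0.11  0.83 -2.05] F [0.6 0.2 0.1] w 0.1
tcpW [-0.12979564  0.05629678  0.22070206]
tilt -0.21660367883043855 C [-0.1329763   0.0563947   0.23515591] phi 0.9996952522995602 r 0.18679987488323233
```

View pics/w9.png

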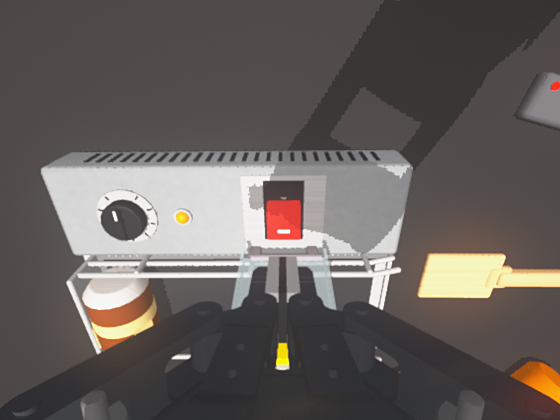

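View pics/s9.png

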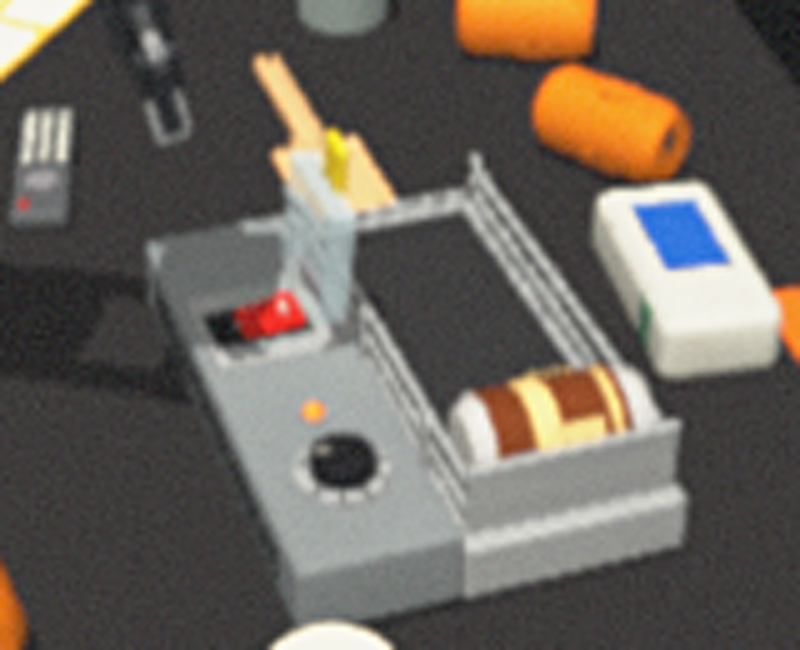

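Rocker reads OFF (rear red half up, front dark, at (284,210)); guard still upright. Now over it to fold it down from behind.

```bash
python3 - <<'E'
from gs import *
plan(fromW(.018,.056,.25),Rdown(TH+np.pi/2),4,s)
E
```

```text
t 23.62 p [ 0.438  -0.0562  0.2173] jaw 1.791 z [ 0.205  0.043 -0.978] q [-0.19 -0.03  2.15  0.11  0.83 -2.05] F [1.  0.4 0. ] w 0.1
tcpW [-0.13134748  0.05717203  0.2172585 ]
tilt -0.21127135502691385 C [-0.13445106  0.05723441  0.23172929] phi 0.9829519671964578 r 0.18474012592521513
dist/row mm 38.2 rot/row 0.053
-38 -0 -0 -0.001 0.053 -0.002; -38 -0 -2 -0.001 0.053 -0.002; -38 -0 -4 -0.001 0.053 -0.002; -38 -0 -6 -0.001 0.053 -0.002
```

>>> move_arm(
  steps="0 0 -30 0 0.053 0; -38 0 0 0 0.053 0; -38 0 -2 0 0.053 0; -38 0 -4 0 0.053 0; -36 0 0 0 0 0; 0 0 0 0 0 0",
)

```text
time: 24.38
eef_pos: [0.5778, -0.0227, 0.2517]
ee_rot: [0.343, -3.1, 0.001]
force: [0.1, -0.1, -0.3]
gripper_width: -0.001
```

```bash
python3 - <<'E'
from gs import *
plan(fromW(.018,.056,.165),Rdown(TH+np.pi/2),3,s)
E
```

```text
t 24.38 p [ 0.5778 -0.0227  0.2517] jaw 1.791 z [-0.023 -0.003 -1.   ] q [-0.04  0.27  1.7  -0.    1.19 -1.83] F [ 0.1 -0.1 -0.3] w -0.1
tcpW [0.01242982 0.0583323  0.2517219 ]
tilt 0.022786767654391894 C [0.01276703 0.05829781 0.26651802] phi 1.8039460025222283 r 0.19376049831900724
dist/row mm 29.0 rot/row 0.008
-3 -1 29 0.001 -0.008 -0.002; -2 -1 29 0.001 -0.008 -0.002; -2 -1 29 0.001 -0.008 -0.002
```

>>> move_arm(
  steps="-4 -1 29 0 -0.008 0; -3 -1 29 0 -0.008 0; -2 0 27 0 -0.008 0; 0 0 0 0 0 0; 15 0 0 0 0 0; 15 0 0 0 0 0; 15 0 0 0 0 0; 15 0 0 0 0 0",
)

```text
time: 25.38
eef_pos: [0.5185, -0.0368, 0.1604]
ee_rot: [0.346, -3.116, -0.006]
force: [0.6, -0.9, -0.7]
gripper_width: 0.003
```

```bash
python3 - <<'E'
from gs import *
p,d=camera('side'); save('s10',cv2.resize(p[170:300,210:370],None,fx=5,fy=5,interpolation=cv2.INTER_CUBIC))
E
```

```text
t 25.38 p [ 0.5185 -0.0368  0.1604] jaw 1.792 z [-0.007  0.003 -1.   ] q [-0.08  0.28  1.92  0.    0.95 -1.87] F [ 0.6 -0.9 -0.7] w 0.2
tcpW [-0.04845543  0.05793352  0.16038021]
tilt 0.006108306329744267 C [-0.04836503  0.05786575  0.17517978] phi 1.403962092494281 r 0.09854808051329263
```

View pics/s10.png

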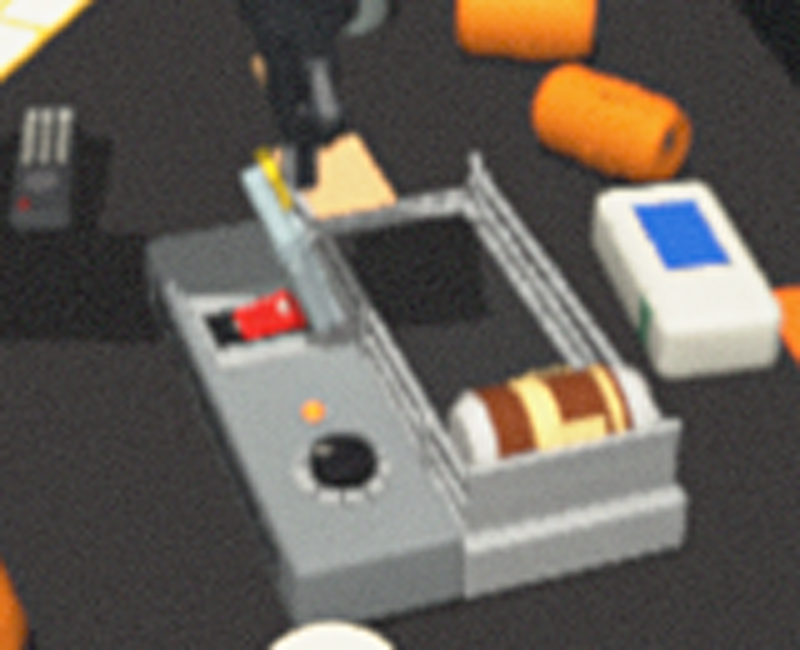

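The guard is folding down under the finger. Continue along its arc.

>>> move_arm(
  steps="12 0 4 0 0 0; 12 0 6 0 0 0; 10 0 8 0 0 0; 10 0 9 0 0 0; 8 0 10 0 0 0; 7 0 10 0 0 0; 5 0 10 0 0 0; 0 0 0 0 0 0",
)

```text
time: 26.42
eef_pos: [0.4486, -0.0519, 0.0994]
ee_rot: [0.345, -3.113, -0.006]
force: [-0.8, 0.3, 0.1]
gripper_width: 0.005
```

```bash
python3 - <<'E'
from gs import *
p,d=camera('side'); save('s11',cv2.resize(p[170:300,210:370],None,fx=5,fy=5,interpolation=cv2.INTER_CUBIC))
E
```

```text
t 26.43 p [ 0.4486 -0.0519  0.0994] jaw 1.792 z [-0.01   0.003 -1.   ] q [-0.12  0.28  2.1   0.    0.77 -1.91] F [-0.8  0.3  0.1] w 0.4
tcpW [-0.11999     0.05888335  0.09935989]
tilt 0.008726716113202438 C [-0.11986085  0.05880755  0.11415913] phi 0.39042341390051805 r 0.0950105825264676
```

View pics/s11.png

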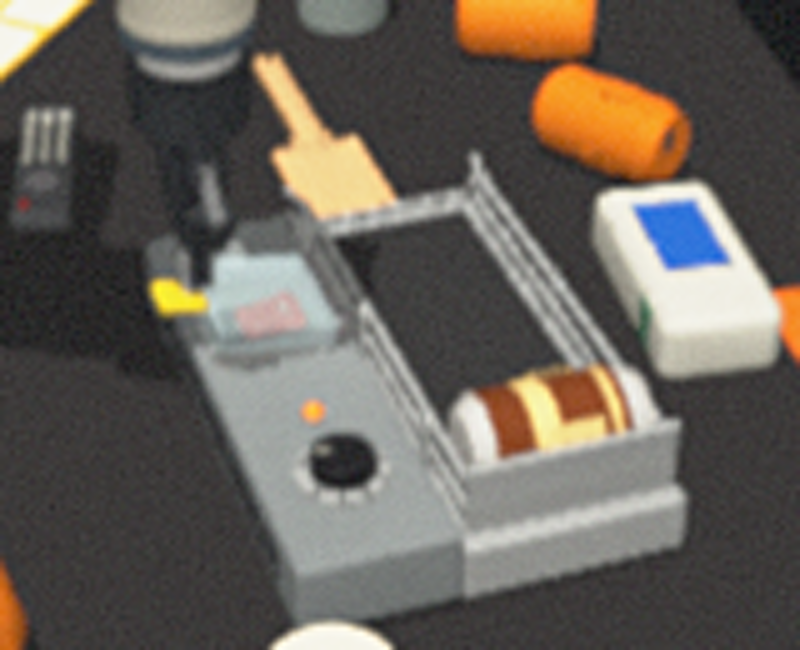

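Guard is nearly down. Press straight down on tab root until it resists.

>>> move_arm(
  steps="0 0 6 0 0 0; 0 0 6 0 0 0; 0 0 4 0 0 0; 0 0 3 0 0 0; 0 0 0 0 0 0",
)

```text
time: 27.1
eef_pos: [0.4501, -0.052, 0.0817]
ee_rot: [0.346, -3.114, -0.006]
force: [-4.3, -0.1, 13.6]
gripper_width: 0.001
```

```bash
python3 - <<'E'
from gs import *
E
```

```text
t 27.1 p [ 0.4501 -0.052   0.0817] jaw 1.792 z [-0.008  0.003 -1.   ] q [-0.12  0.31  2.11  0.    0.73 -1.91] F [-4.3 -0.1 13.6] w 0.1
tcpW [-0.1186068   0.05853866  0.08165692]
tilt 0.007446012484748672 C [-0.1184966   0.05847304  0.09645636] phi 0.2102241244369129 r 0.08844375901457573
```

Fully closed: 13.6 N resistance at z 81.7 mm, which is the tab's top when closed. Retreat and check everything.

>>> move_arm(
  steps="0 0 -20 0 0 0; 0 0 -50 0 0 0; 0 0 -50 0 0 0; 20 0 -50 0 0 0; 40 0 -30 0 0 0; 40 0 0 0 0 0; 0 0 0 0 0 0; 0 0 0 0 0 0",
)

```text
time: 28.1
eef_pos: [0.3534, -0.075, 0.2895]
ee_rot: [0.348, -3.118, -0.003]
force: [-0.3, 0.5, -0.1]
gripper_width: 0.0
```

```bash
python3 - <<'E'
from gs import *
p,d=camera('top'); save('t12',p); a=cv2.resize(p[130:250,245:400],None,fx=5,fy=5,interpolation=cv2.INTER_CUBIC); save('t12c',a)
z0=np.load('pics/top0.npz')['p']; diff=cv2.absdiff(z0,p).max(2); cv2.imwrite('pics/diff.png',diff)
p,d=camera('side'); save('s12',cv2.resize(p[130:370,140:420],None,fx=2.8,fy=2.5,interpolation=cv2.INTER_CUBIC))
E
```

```text
t 28.1 p [ 0.3534 -0.075   0.2895] jaw 1.793 z [-0.004  0.002 -1.   ] q [-0.21 -0.14  2.06  0.    1.23 -2.01] F [-0.3  0.5 -0.1] w 0.0
tcpW [-0.21794149  0.05785121  0.28946613]
tilt 0.003981654714570008 C [-0.21788256  0.05781442  0.30426596] phi 0.8830690315554606 r 0.29282864310891393
```

View pics/t12.png

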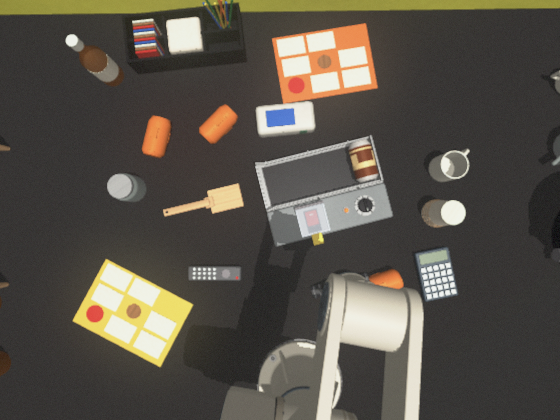

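View pics/t12c.png

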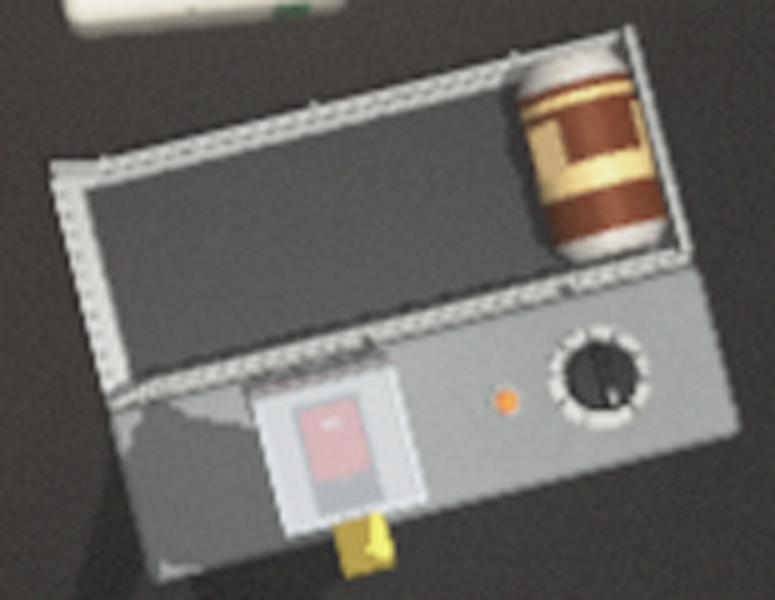

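View pics/s12.png

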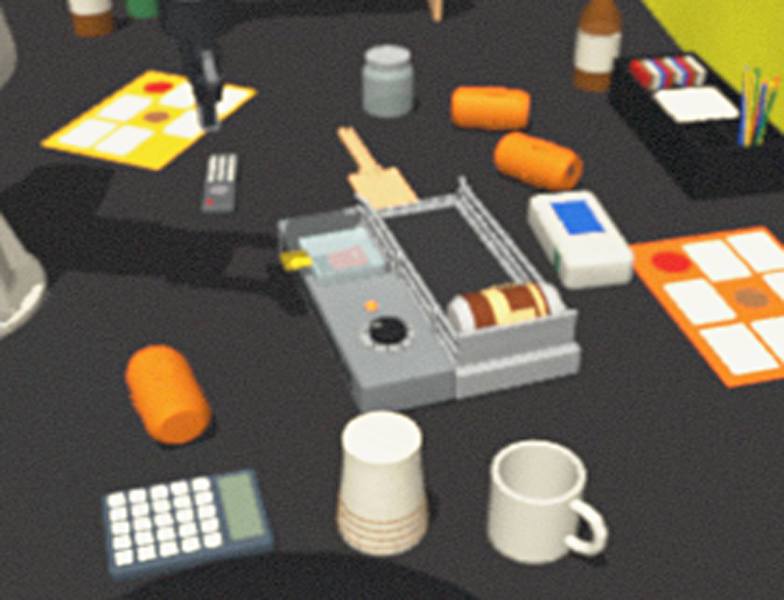

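```bash
python3 - <<'E'
from h import *
c=lambda p:(np.array(p,float)+.5)/5-.5+np.array((245,130))
for p in [(519,100),(636,85),(548,222),(666,205)]: print(toW(onplane('top',c(p),.078)[0]).round(4))
print('stop', [toW(onplane('top',c(p),.095)[0]).round(4) for p in [(630,28),(690,252)]])
z=np.load('pics/top0.npz')['p'];
E
```

```text
[ 0.0938 -0.0963  0.078 ]
[ 0.0857 -0.1647  0.078 ]
[ 0.0208 -0.0947  0.078 ]
[ 0.0136 -0.1638  0.078 ]
stop [array([ 0.1162, -0.165 ,  0.095 ]), array([-0.0169, -0.1655,  0.095 ])]
```

The can's far edge is at lane y −164 mm and the stop's top edge at −165 mm, so it's touching. It's centred in x at +53 mm, mid-lane.

```bash
python3 -c "
from cell import hand_in; print(hand_in())"
```

```text
the job is handed in; nothing more can be done
None
```

I finished both parts of the job and handed it in at about 28 s on the robot's clock; no verdict came back.

**What I did:** I gripped the paddle by its handle and rolled the can slowly along the lane to the stop. I then laid the paddle flat on the counter, left of the lane mouth. Next I pinched the guard by its tab and lifted it upright, pressed the rocker, folded the guard back down and moved the arm clear.

**Last checks:**
- **Can:** its far edge measured at lane y −164 mm against the stop's −165 mm, and it lies mid-lane (x about 53 mm).
- **Rocker:** it looks OFF, with the rear half standing up.
- **Guard:** pressed down, it resisted with about 14 N at 82 mm, the tab's closed height.
- **Paddle:** it looks flat on the counter in the top, side and wrist pictures; I didn't measure its height after laying it down.
- **Bystanders:** none of them looks moved between the first and last top pictures; I compared these by eye only.

**What disagreed:**
- The depth readings ran about 3 mm high.
- The warmer's length measured 354 mm instead of 360 mm, so lane positions are good to only a few mm.
- The wrist force showed almost nothing as the can met the stop, so I judged that contact by the arm no longer advancing and from the pictures.

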